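# Tare the weighing tray and load the check weight

## Task

Set the empty weighing tray on the front of the small desk balance's metal carrier and slide it in by its black grip, under the lip, until it bears against the back stop's rubber buffer, keeping it pressed there for a second with a gentle push of about 4 newtons. Ease off and let go of the tray, leaving it at the buffer, then press the orange tare key and hold it well down for a second and a half, with no more than about 6 newtons, feeling for it since its height is not known. Only then gently stand the brass-coloured calibration weight upright in the tray, leaving the tray home and touching the key no more; leave everything else alone.

Things in the scene. Friction and masses are not known exactly. Their poses are not given: they have to be found in the camera images.
- portable_balance: compact off-white balance on the desk, 170 (x) x 206 (y) x 38 mm, fixed. Origin: centre of its underside; x from its front to its back, y to its left, z up. Left half: bright metal carrier plate with two guide rails and a back stop. Right half: black panel, top 40 mm above the desk, with the round orange tare key in front and the display (60 mm high) behind it.
- tray_home (a point): point on the carrier plate (41 mm above the desk, x +31, y +48 mm on the balance) where the tray's origin lies when home; axes as the balance's. Plate: x -111 to +49 mm from here. Rails 68 mm apart, 8 mm high, from x -37 mm backwards; their front ends flare outwards from x -37 to -65 mm; the plate before them is open.
- back_stop: back stop, fixed between the rails: steel, 28 mm high, 50 mm wide, a black rubber buffer on its front. Origin: middle of the buffer's face on the plate, 45 mm behind tray_home; axes as the balance's. A hold-down lip juts 12 mm forward of the face, underside 22 mm above the plate: the tray must be slid in from the front, it cannot be set straight down.
- rubber_buffer (a joint): how far the stop's rubber buffer is pressed in, m: 0 free, 0.005 at most. It gives 1 mm per 3 N and springs back. More than 15 N on it harms the balance.
- tare_spot (a point): point on the black panel (40 mm above the desk) on the tare key's axis. The orange cap has 12 mm radius, in a grey collar of 16.5 mm radius. The key's height is adjustable and not measured: the top of the unpressed cap stands 14 to 23 mm above this point and must be felt for from above.
- tare_key (a joint): travel of the tare key (orange cap), m: 0 up, 0.005 down on a hard bottom. Spring: 2 N to start it, 7 N at the bottom (1 N per mm); the balance takes it as pressed from half its travel (4.5 N). It returns by itself. More than 15 N damages it, so do not ram it on its bottom.
- tray: open steel weighing tray, 120 to 195 g: box 90 (x) x 64 (y) x 16 mm high, floor and walls 3 mm thick, with a black upright grip beyond its -x end. Origin: centre of the box's underside; x points away from the grip, to the end that goes in first.
- tray_grip (a point): point in the tray's black grip, 61 mm from the tray's origin on its -x side, 28 mm above its underside; axes as the tray's. The grip is 12 mm thick (y), 26 mm long (x) and reaches from 4 to 40 mm above the tray's underside.
- brass_weight: brass-coloured cylindrical calibration weight with a knob, 29 mm diameter, 46 mm high, 200 g, upright; it starts on the desk in front of or behind the keyboard. Origin: centre of its underside. Going between there and the balance, keep clear of the 0.36 m high computer tower that stands just behind the balance (x above 0.59, y below -0.19).
- crucible: bystander: white porcelain crucible, 40 mm diameter, 35 mm high; origin under its centre. Leave alone.
- grey_weight: bystander: small grey weight with a knob, 18 mm diameter, 30 mm high; origin under its centre. Leave alone.
- mouse: bystander: black computer mouse, 103 x 58 x 36 mm; origin under its centre. Leave alone.
- cup: bystander: translucent cup standing upside down, 73 mm diameter, 80 mm high; origin under its centre. Leave alone.
- amber_bottle: bystander: brown bottle with a white cap, 54 mm diameter, 115 mm high; origin under its centre. Leave alone.
- petri_dish: bystander: flat round glass dish, 63 mm diameter, 15 mm high; origin under its centre. Leave alone.
There are look-alikes about, which are no part of the job. Leave any blue look-alike of the brass_weight alone.

How it is judged:
By the outcome, as a careful person would: the job done as asked, in the order asked, and still so for the second after the job is handed in, with the robot touching nothing.
It also fails if it takes over 72 s, if anything falls off the work surface, if the arm or the gripper's body presses on something with over 40 N, if the wrist force passes 120 N, or if a joint passes its speed limit or range.

## Robot

A 7-joint arm with a two-finger parallel gripper is mounted at the origin on a cart in front of the work surface, level with it; the furniture and walls round the work are solid. World frame = base frame: x ahead of the robot, y to its left, z up, the work surface at z = 0. Lengths are in m, angles in rad, forces in N, time in s.
With the tool pointing down it reaches from about 0.35 to 0.9 m from the base axis. Payload 19.9 kg.
Tool frame: the origin (TCP) lies at the very end of the fingers, on their centre line; the grasp point (between the pads) lies 19 mm behind it (manip.pinch_z is the distance from the TCP to the grasp point, in m); z points along the fingers, y is the direction in which the jaws open and shut (so a half turn about z gives the same grasp; the last joint's range is limited). The gripper opens to 85 mm and grips with 20 to 120 N. Pads are 22 mm wide; open, the fingers measure 114 mm over their backs; the gripper's body (76 mm by 85 mm) begins 54 mm behind the grasp point. The pads swing forward as they close: fully open they stand 13 mm farther back than shut.
Start: joints at [-0.042, 0.417, -0.01, 1.614, 0.005, 1.111, -0.053], TCP at [0.625, 0, 0.231] pointing down, gripper open.
Joint ranges: [-2.81, 2.81], [-0.39, 2.02], [-1.27, 1.25], [0.06, 2.57], [-1.19, 4.33], [0.19, 2], [-2.82, 2.82]. Speed limits (rad/s): [1.89, 1.89, 2.39, 2.39, 3.01, 3.01, 3.01].

## Interface

Orientations are given as a 3x3 rotation matrix whose columns are the frame's x, y, z axes.
In Python, from rig import get_state, vision, manip gives the robot as it stands. The module is installed in compiled form; this text tells all that it offers.
- The arm moves only by the shell command python3 -m handwheel 'ROWS' [OPENING]. ROWS is JSON, a list of rows, each an object of numbers: "tx", "ty", "tz": the shift along the tool's x, y, z in m; "wx", "wy", "wz": the turn, a rotation vector about the tool's x, y, z in units of 5 degrees (1.0 is 5 degrees). A call has 1 to 8 rows; each row shifts and turns the pose as measured when the row begins, along the tool's axes as they then stand; what a row does not reach is not made up. A row lasts 1/8 s, in which the tool goes at most 62.5 mm and 10.7 degrees, less where a joint would pass 70% of its speed; a pose out of reach is approached as far as the arm can. A call with a gripper value outside its range is refused whole. OPENING is the finger opening in m, from 0 to 0.0854, set as the call begins (- or left out, the last holds). The fingers move at their own pace and stop on an object; the grip force is fixed at half the most. Time passes only in rows, so rows that do not move let the fingers close. It gives the time, the measured TCP pose, the force and the opening at its end, in the units of the state.
- get_state(): the state, without advancing time (a new reading comes with each control period).
- vision.camera(name): name is "scene" or "top" or "wrist"; returns the picture (384x512x3 uint8, blue, green, red); there is no depth.
- vision.camera_model(name): a dict with "camera_matrix" (3x3 intrinsics, pixels), "origin" and "rotation" of the camera in the world. Camera axes: x right, y down, z forward; pixel columns grow to the right and rows downward; lengths in m; the calibration is good to about 2 mm. A picture is of the moment at which its call begins: read the wrist's pose just before it. camera_model takes no time and is no camera call; for the wrist camera it gives the pose at the moment of the call.
- manip.hand_in(): hands the job in, once; it reports no verdict.
The state is a dict: "time_s": time; "joints": joint angles; "qd": joint speeds; "effort": joint torques, N m; "tool_pos": TCP position; "orientation": TCP orientation; "ft_force": force on the tool from outside, world axes, zero at the start; "moment": the same for the moment, N m; "grip_width": opening from 0.0 (shut) to 1.0 (fully open).
Only numpy, scipy, OpenCV 4.12 (cv2) and the standard library are available. Lean on these libraries where they do the work, as an engineer would, in place of code of your own. Each camera call takes 0.05 s, during which the arm holds its last target.

## Working session

There is one attempt and no reset: what is moved stays moved. The work goes in short steps, Python scripts to look and compute and a shell command to move; the robot and the scene stay as the last step left them, time stands still between calls to the robot, and variables do not carry over. Pictures are saved under pics/ and viewed, and the job is handed in when it is done.

```bash
mkdir -p pics; python3 - <<'E'
from rig import get_state, vision, manip
import cv2
s=get_state()
for k,v in s.items(): print(k,v)
for n in("scene","top","wrist"):
    m=vision.camera_model(n); print(n,m)
    cv2.imwrite(f"pics/{n}0.png",cv2.resize(vision.camera(n),(800,600),interpolation=cv2.INTER_CUBIC))
print(manip.pinch_z)
E
```

```text
time_s 0.0
joints [-0.04149434  0.41797396 -0.01027104  1.61415694  0.00469049  1.11073211
 -0.05301692]
qd [-1.22868151e-03  2.67081949e-04  9.54444625e-04  2.29053431e-04
  9.46487140e-05 -8.12710187e-04 -5.06739601e-04]
effort [ 3.43503270e-04 -8.64444852e+01  6.79280274e-01 -4.34903777e+01
  1.92400004e-02  7.37222959e-03  1.31192037e-04]
tool_pos [ 6.24650642e-01 -3.07547488e-05  2.30667679e-01]
orientation [[ 4.77971851e-05  9.99999226e-01 -1.24307181e-03]
 [ 9.99999994e-01 -4.79179046e-05 -9.70842036e-05]
 [-9.71436939e-05 -1.24306716e-03 -9.99999223e-01]]
ft_force [ 0.68555692 -0.68911547  0.50930675]
moment [0.00020181 0.00763321 0.05158325]
grip_width 1.0000871959088433
scene {'camera_matrix': array([[420.97692428,   0.        , 254.94493999],
       [  0.        , 420.97692428, 192.97500459],
       [  0.        ,   0.        ,   1.        ]]), 'origin': array([ 0.03865116, -0.59427228,  0.91987593]), 'rotation': array([[ 0.75662782, -0.48249272,  0.44126535],
       [-0.65374699, -0.5465214 ,  0.52338249],
       [-0.01136729, -0.68448165, -0.72894146]])}
top {'camera_matrix': array([[356.24456681,   0.        , 256.98259327],
       [  0.        , 356.24456681, 189.48095609],
       [  0.        ,   0.        ,   1.        ]]), 'origin': array([0.46381271, 0.04561138, 1.25672272]), 'rotation': array([[ 0.00578169, -0.9960534 ,  0.08856743],
       [-0.9997535 , -0.00765627, -0.02084058],
       [ 0.02143642, -0.0884251 , -0.99585214]])}
wrist {'camera_matrix': array([[308.57727499,   0.        , 257.05782137],
       [  0.        , 308.57727499, 190.98761671],
       [  0.        ,   0.        ,   1.        ]]), 'origin': array([0.62486907, 0.06635878, 0.37274394]), 'rotation': array([[ 9.99999829e-01, -4.23683356e-05, -5.82950035e-04],
       [-1.95115498e-04, -9.64354087e-01, -2.64615109e-01],
       [-5.50958948e-04,  2.64615177e-01, -9.64353931e-01]])}
0.0187
```

View pics/top0.png

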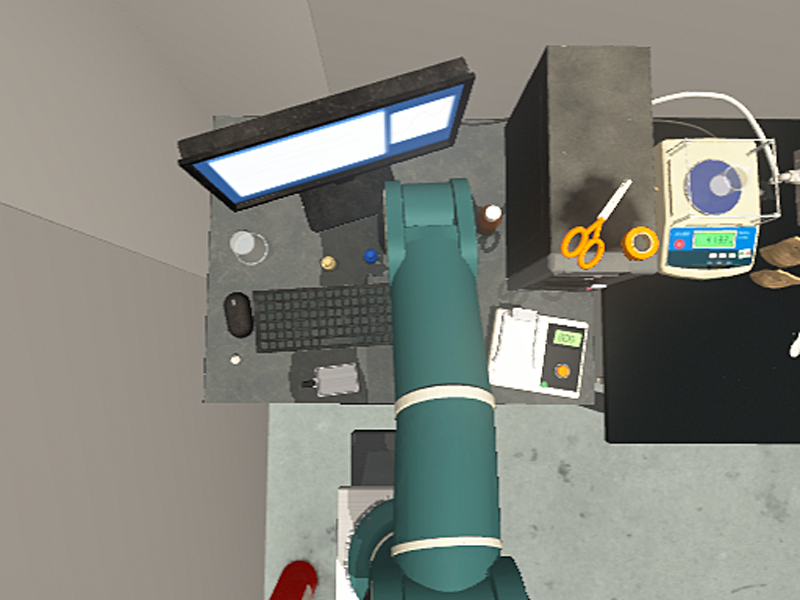

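View pics/scene0.png

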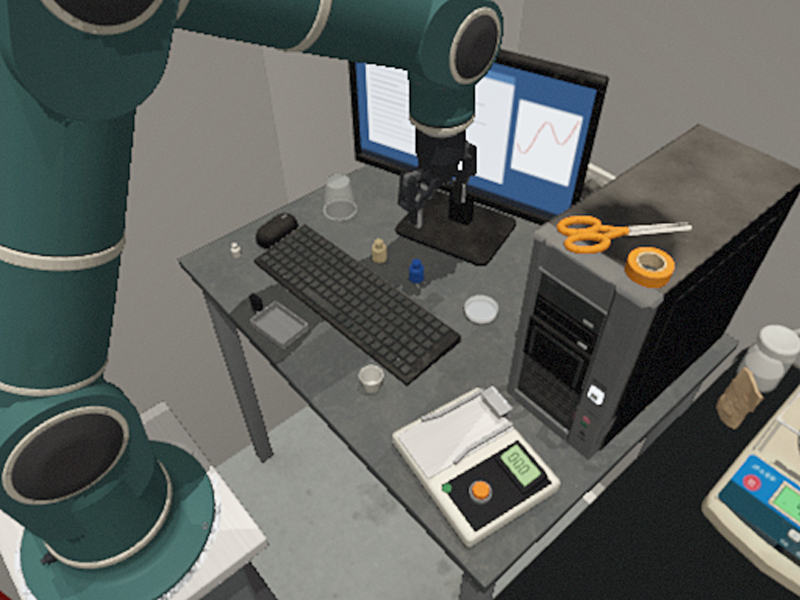

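View pics/wrist0.png

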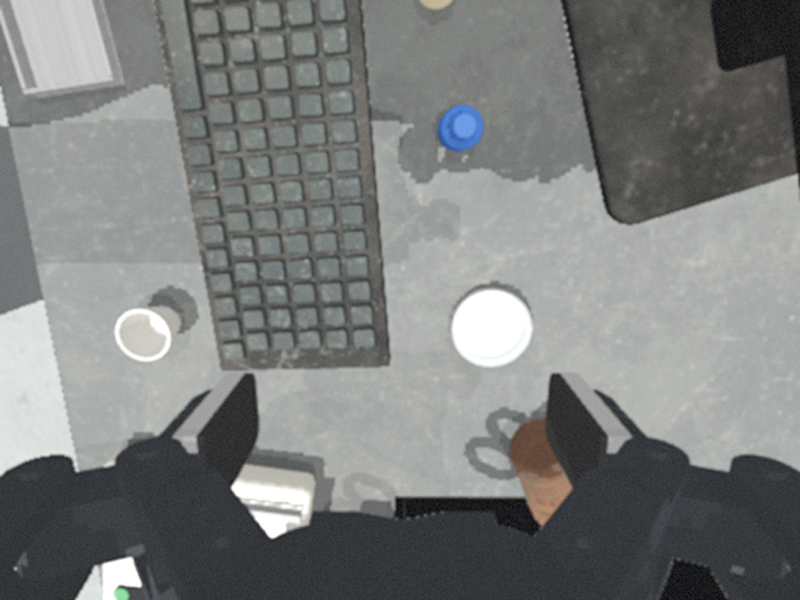

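The top view shows the tray at about (335,380) with its grip towards the left (307,383), the brass weight at (328,262), the blue look-alike at (371,256) and the balance at (540,352). I'll enlarge these next.

```bash
cat > h.py <<'E'
import numpy as np, cv2
from rig import get_state, vision, manip
def ray(n,u,v,m=None):
    m=m or vision.camera_model(n)
    d=np.linalg.inv(m["camera_matrix"])@[u,v,1.]
    return np.array(m["origin"]),np.array(m["rotation"])@d
def atz(n,u,v,z,m=None):
    o,d=ray(n,u,v,m); return o+d*(z-o[2])/d[2]
def proj(n,p,m=None):
    m=m or vision.camera_model(n)
    c=np.array(m["rotation"]).T@(np.array(p)-m["origin"]); q=m["camera_matrix"]@c; return q[:2]/q[2]
def crop(img,u0,v0,w,h,s,fn):
    c=cv2.resize(img[v0:v0+h,u0:u0+w],None,fx=s,fy=s,interpolation=cv2.INTER_CUBIC)
    for i in range(0,w,10):
        cv2.putText(c,str(u0+i),(i*s,8),0,.3,(0,0,255),1); cv2.line(c,(i*s,0),(i*s,c.shape[0]),(0,0,255) if 0 else (80,80,80),1) if i%20==0 else 0
    for i in range(0,h,10):
        cv2.putText(c,str(v0+i),(0,i*s),0,.3,(0,0,255),1)
    cv2.imwrite("pics/"+fn,c)
E
python3 - <<'E'
from h import *
t=vision.camera("top"); s=vision.camera("scene")
crop(t,180,220,80,60,10,"t_tray.png")
crop(t,300,185,90,75,8,"t_bal.png")
crop(s,240,240,120,110,5,"s_bal.png")
crop(s,150,135,140,90,5,"s_tray.png")
E
```

```text
(no output)
```

View pics/t_tray.png

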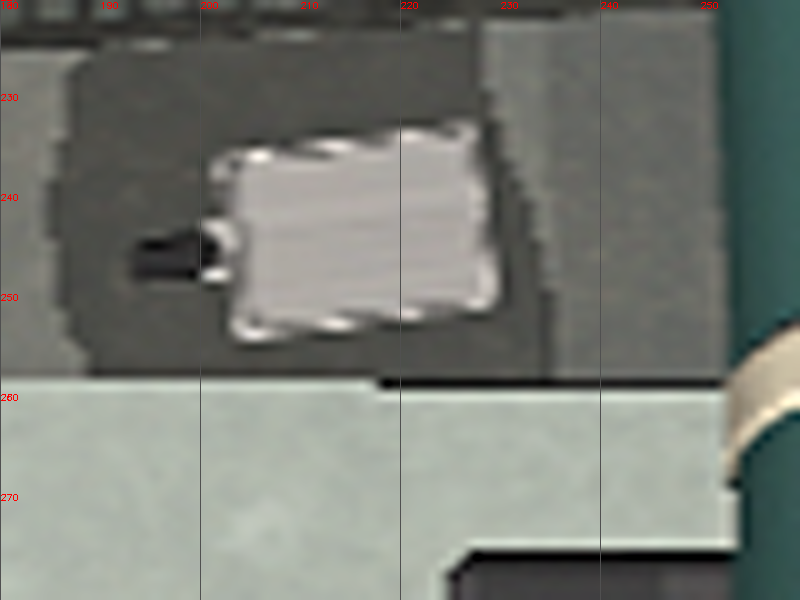

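View pics/t_bal.png

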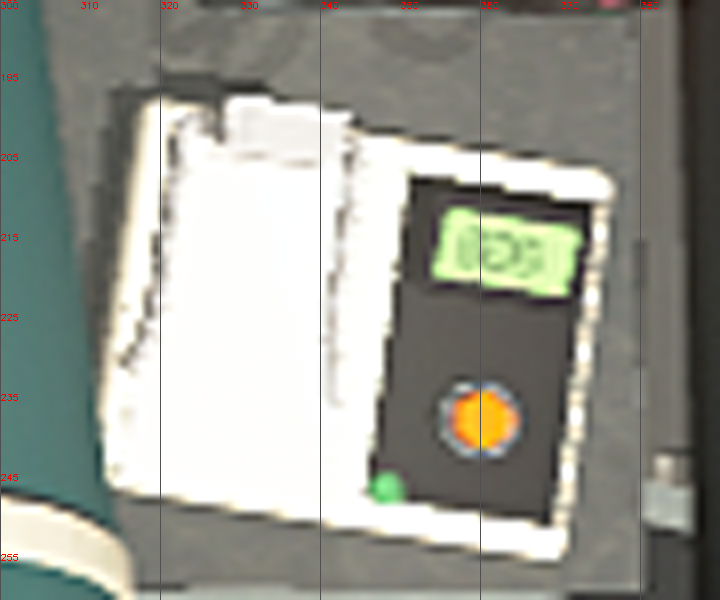

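View pics/s_bal.png

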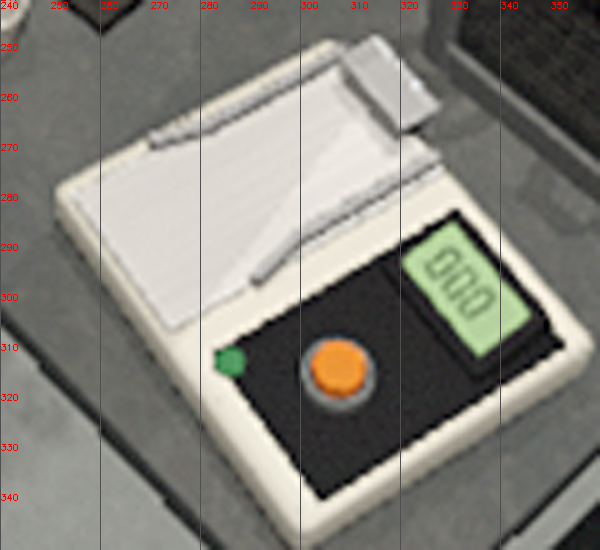

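View pics/s_tray.png

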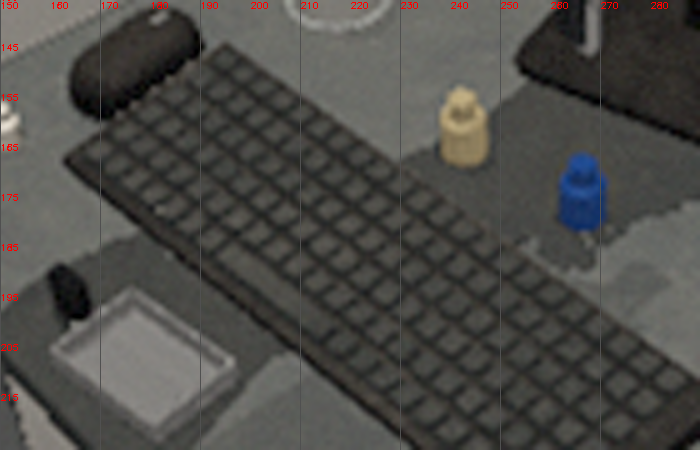

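```bash
python3 - <<'E'
from h import *
from scipy.optimize import least_squares
mt=vision.camera_model("top"); ms=vision.camera_model("scene")
B=[("top",318.3,197,85,103,38),("top",377,206,85,-103,38),("top",312.5,246.5,-85,103,38),("top",370,255.5,-85,-103,38),
("scene",250.5,278,-85,103,36),("scene",358.5,309,85,-103,36)]
def f(p):
    r=[]
    for n,u,v,x,y,z in B:
        c,s=np.cos(p[2]),np.sin(p[2]);x/=1e3;y/=1e3
        r+=list(proj(n,[p[0]+c*x-s*y,p[1]+s*x+c*y,z/1e3],mt if n=="top" else ms)-[u,v])
    return r
o=least_squares(f,[.42,-.3,-.1]);print("bal",o.x,np.round(o.fun,1))
p=o.x;c,s=np.cos(p[2]),np.sin(p[2]);R=np.array([[c,-s],[s,c]])
print("home",p[:2]+R@[.031,.048],"deg",np.degrees(p[2]))
for z in(.054,.063): print("key",atz("top",360.3,237.5,z),atz("scene",307.3,313.5,z))
T=[("top",202,236.2,-45,-32),("top",227.8,232.5,45,-32)]
c4=[atz("top",u,v,.016)[:2] for u,v in((201.5,236),(228,232.3),(229.5,250.5),(204,254))]
c5=[atz("scene",u,v,.016)[:2] for u,v in((160.3,200.5),(176,188),(197,203.5),(181,219))]
for q in(c4,c5):
    q=np.array(q);print(q.round(4).tolist(),q.mean(0),[np.linalg.norm(q[i]-q[i-1]).round(4) for i in range(4)])
print("grip top",atz("top",193.5,246.3,.04),atz("top",201,245.3,.04),atz("scene",164,189.5,.04))
print("brass", atz("scene",242.5,165,0),atz("top",328*.64,262*.64,.04))
E
```

```text
bal [ 0.44799859 -0.2790345  -0.15059317] [-0.3  0.1 -0.1  0.5 -1.5 -0.1  0.7  0.3 -1.  -0.1  1.9  0. ]
home [ 0.48584893 -0.23622852] deg -8.62835286406082
key [ 0.41095562 -0.32883878  0.054     ] [ 0.40995791 -0.32729856  0.054     ]
key [ 0.41135115 -0.32603677  0.063     ] [ 0.40609851 -0.33007351  0.063     ]
[[0.4118, 0.2099], [0.4249, 0.1189], [0.3627, 0.113], [0.3505, 0.2002]] [0.38748242 0.16050371] [np.float64(0.062), np.float64(0.092), np.float64(0.0624), np.float64(0.0881)]
[[0.3599, 0.2141], [0.4223, 0.2262], [0.4333, 0.1338], [0.3659, 0.1159]] [0.39536844 0.17252628] [np.float64(0.0984), np.float64(0.0636), np.float64(0.0931), np.float64(0.0697)]
grip top [0.37820572 0.23295358 0.04      ] [0.38165082 0.20783    0.04      ] [0.38261525 0.22248369 0.04      ]
brass [ 6.45906189e-01  1.85433366e-01 -1.11022302e-16] [0.64603667 0.18244339 0.04      ]
```

The brass weight is the tan cylinder at scene (242,160). The one at (266,174) is the blue look-alike. The tray is near (0.388,0.160) with its grip near (0.380,0.221), and tray x points about -82°. The balance is yawed about -8.6°. I'll move over the grip for a closer look.

```bash
python3 -m handwheel '[{"tx":0.04,"ty":-0.045},{"tx":0.04,"ty":-0.045},{"tx":0.04,"ty":-0.045},{"tx":0.04,"ty":-0.045},{"tx":0.03,"ty":-0.045},{"tx":0.02,"ty":-0.02,"wz":-0.8},{"wz":-0.84},{}]'
python3 - <<'E'
from h import *
s=get_state();print(s["time_s"],s["tool_pos"],s["orientation"])
cv2.imwrite("pics/w1.png",cv2.resize(vision.camera("wrist"),(800,600),interpolation=cv2.INTER_CUBIC))
t=vision.camera("top")
crop(t,170,150,110,110,6,"t_tray2.png")
E
```

```text
0.25 [6.24844990e-01 1.10518826e-05 2.30983289e-01] [[-2.05625575e-05  9.99999829e-01 -5.85111037e-04]
 [ 9.99999998e-01  2.05320288e-05 -5.21818391e-05]
 [-5.21698167e-05 -5.85112109e-04 -9.99999827e-01]]validation failed for argument at $[0]...
```

View pics/w1.png

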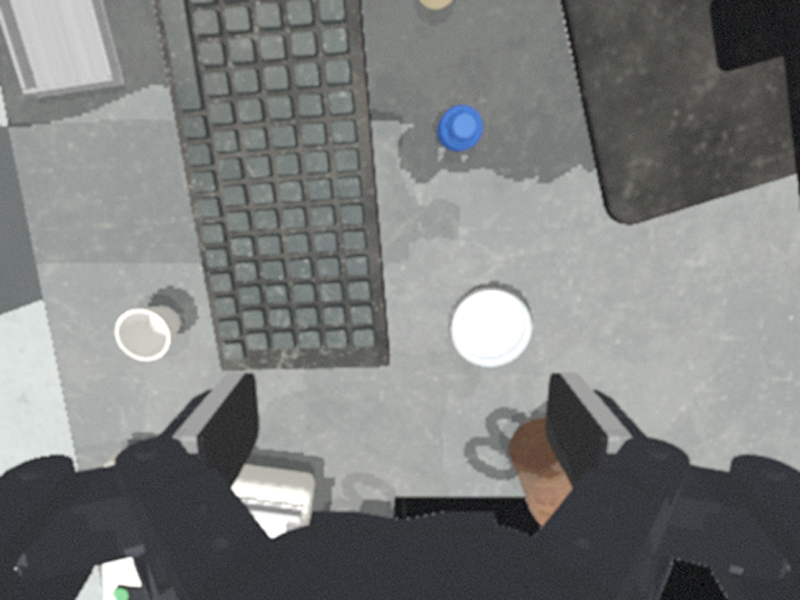

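The call was refused at row 0, and the picture is unchanged. The rows probably need all six keys.

```bash
python3 -m handwheel '[{"tx":0.04,"ty":-0.045,"tz":0,"wx":0,"wy":0,"wz":0},{"tx":0.04,"ty":-0.045,"tz":0,"wx":0,"wy":0,"wz":0},{"tx":0.04,"ty":-0.045,"tz":0,"wx":0,"wy":0,"wz":0},{"tx":0.04,"ty":-0.045,"tz":0,"wx":0,"wy":0,"wz":0},{"tx":0.03,"ty":-0.045,"tz":0,"wx":0,"wy":0,"wz":0},{"tx":0.02,"ty":-0.02,"tz":0,"wx":0,"wy":0,"wz":-0.8},{"tx":0,"ty":0,"tz":0,"wx":0,"wy":0,"wz":-0.84},{"tx":0,"ty":0,"tz":0,"wx":0,"wy":0,"wz":0}]' && 
python3 - <<'E'
from h import *
s=get_state();print(s["time_s"],s["tool_pos"],s["orientation"])
cv2.imwrite("pics/w2.png",cv2.resize(vision.camera("wrist"),(800,600),interpolation=cv2.INTER_CUBIC))
E
```

```text
time_s: 1.35
tool_pos: [0.373, 0.2161, 0.231]
orientation: [[-0.15, 0.989, 0.002], [0.989, 0.15, 0.0], [-0.0, 0.002, -1.0]]
ft_force: [0.2, 0.2, 0.5]
grip_width: 0.996
1.35 [0.37301312 0.21609918 0.23103165] [[-1.49784130e-01  9.88715708e-01  2.44191501e-03]
 [ 9.88718677e-01  1.49784425e-01  6.27825260e-05]
 [-3.03686766e-04  2.42377081e-03 -9.99997017e-01]]
```

View pics/w2.png

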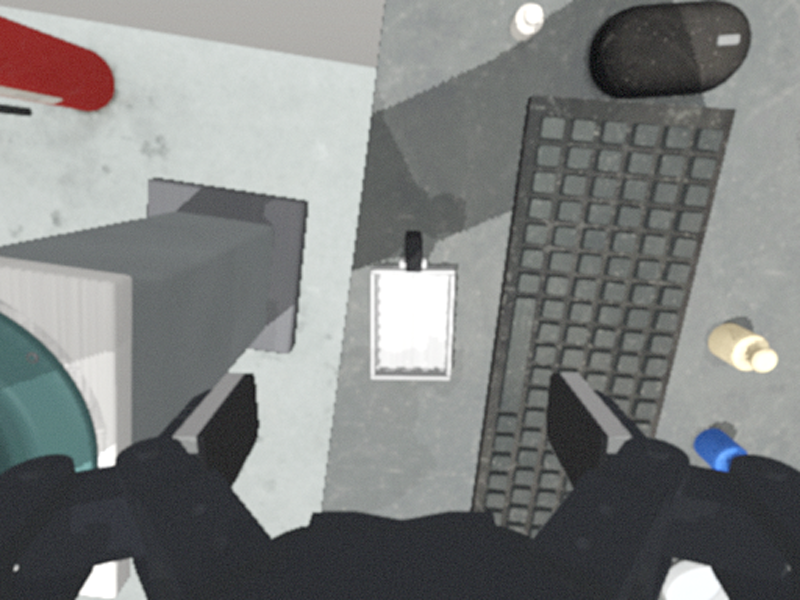

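```bash
python3 - <<'E'
from h import *
t=vision.camera("wrist")
crop(t,225,140,80,110,7,"w2c.png")
import pickle;pickle.dump(vision.camera_model("wrist"),open("m2.pkl","wb"))
E
```

```text
(no output)
```

View pics/w2c.png

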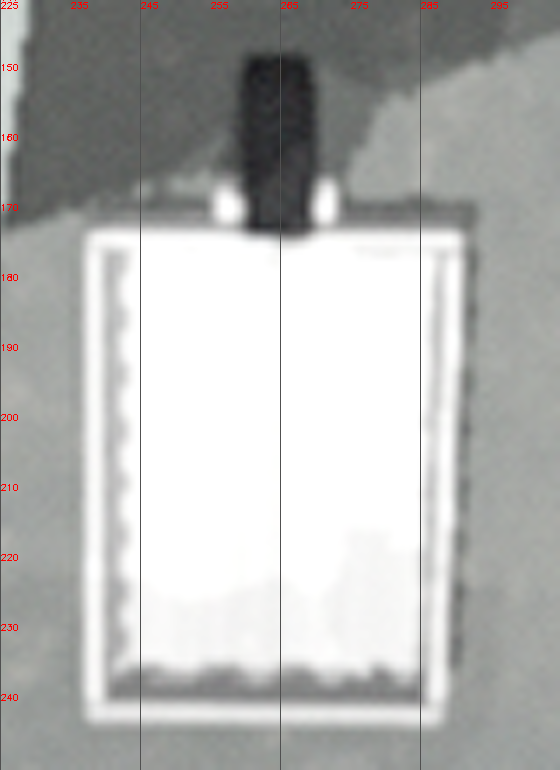

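```bash
python3 - <<'E'
from h import *
m=vision.camera_model("wrist"); s=get_state()
from scipy.optimize import least_squares
C=[(237,173.3,-45,-32),(291.5,173.3,-45,32),(288.3,243.5,45,32),(237.2,243.3,45,-32)]
def f(p):
    r=[];c,s=np.cos(p[2]),np.sin(p[2])
    for u,v,x,y in C:
        x/=1e3;y/=1e3; r+=list(proj("wrist",[p[0]+c*x-s*y,p[1]+s*x+c*y,.016],m)-[u,v])
    return r
o=least_squares(f,[.39,.16,-1.43]);p=o.x
print("tray",p,np.degrees(p[2]),np.round(o.fun,1))
c,sn=np.cos(p[2]),np.sin(p[2])
g=p[:2]+.061*np.array([-c,-sn]);print("grip",g)
print("grip pix",proj("wrist",[*g,.04],m),"meas mid-top y", atz("wrist",264.8,149,.04,m))
R=s["orientation"]; tp=s["tool_pos"]
print("tool yaw y", np.degrees(np.arctan2(R[1,1],R[0,1])))
d=np.array([*g,.0])-tp; print("delta tool", R.T@d)
E
```

```text
tray [ 0.38953539  0.162693   -1.43412378] -82.16924004688971 [ 0.  -0.3 -0.3  0.3  0.   0.1  0.3 -0.2]
grip [0.3812243  0.22312416]
grip pix [264.9159234  163.57911602] meas mid-top y [0.37865283 0.23883573 0.04      ]
tool yaw y 8.469626186396535
delta tool [0.00606377 0.008633   0.23088586]
```

```bash
python3 -m handwheel '[{"tx":0.006,"ty":0.0086,"tz":0.03,"wx":0,"wy":0,"wz":0.13},{"tx":0,"ty":0,"tz":0.05,"wx":0,"wy":0,"wz":0},{"tx":0,"ty":0,"tz":0.05,"wx":0,"wy":0,"wz":0},{"tx":0,"ty":0,"tz":0.03,"wx":0,"wy":0,"wz":0},{"tx":0,"ty":0,"tz":0,"wx":0,"wy":0,"wz":0}]' 0.04 && 
python3 - <<'E'
from h import *
s=get_state()
R=s["orientation"]; tp=s["tool_pos"];print("yaw y", np.degrees(np.arctan2(R[1,1],R[0,1])))
print("delta tool", R.T@(np.array([0.3812,0.2231,.014])-tp))
crop(vision.camera("wrist"),180,130,160,120,5,"w3.png")
E
```

```text
time_s: 2.08
tool_pos: [0.3848, 0.2222, 0.0669]
orientation: [[-0.125, 0.992, 0.004], [0.992, 0.125, 0.001], [0.001, 0.004, -1.0]]
ft_force: [0.0, 0.1, 0.7]
grip_width: 0.471
yaw y 7.182573585483388
delta tool [ 0.00128324 -0.00370375  0.05290247]
```

View pics/w3.png

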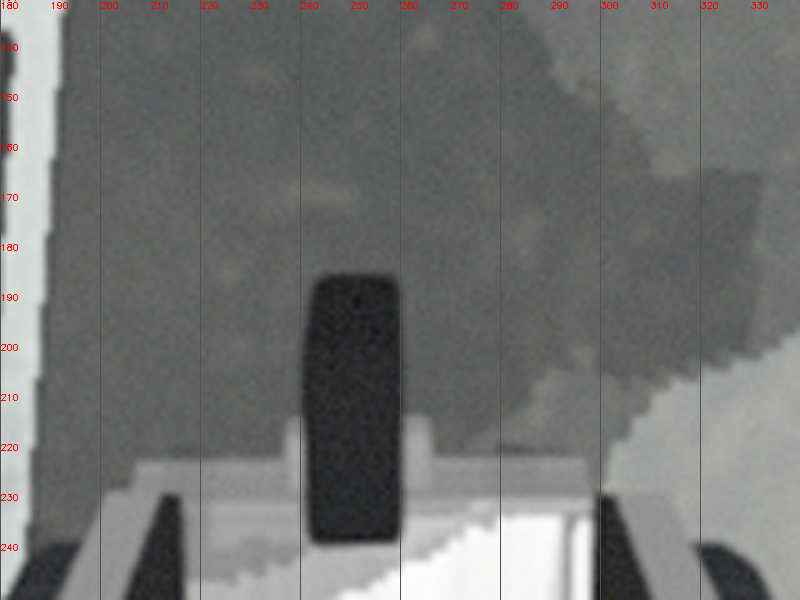

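```bash
python3 - <<'E'
from h import *
s=get_state();R=s["orientation"];tp=s["tool_pos"]
for u,v in((250.7,186.5),(250.7,238)): 
    w=atz("wrist",u,v,.04);print(w, R.T@(w-tp))
E
python3 -m handwheel '[{"tx":0.0013,"ty":-0.0037,"tz":0.02,"wx":0,"wy":0,"wz":-0.13},{"tx":0,"ty":0,"tz":0,"wx":0,"wy":0,"wz":0}]'
```

```text
[0.3792343  0.24437433 0.04      ] [ 0.02233197 -0.00359746  0.02807392]
[0.38302363 0.2128898  0.04      ] [-0.00937924 -0.00377736  0.0280329 ]
time_s: 2.38
tool_pos: [0.3836, 0.2241, 0.0505]
orientation: [[-0.135, 0.991, 0.009], [0.991, 0.135, 0.004], [0.002, 0.01, -1.0]]
ft_force: [-0.8, -0.3, 0.4]
grip_width: 0.466
```

```bash
cat >> h.py <<'E'
from scipy.spatial.transform import Rotation as Ro
def need(x,y,z,yawy):
    """yawy: world direction (deg) of tool y"""
    s=get_state();R=np.array(s["orientation"]);a=np.radians(yawy)
    yv=np.array([np.cos(a),np.sin(a),0]);zv=np.array([0,0,-1.]);xv=np.cross(yv,zv)
    T=np.column_stack([xv,yv,zv])
    w=np.degrees(Ro.from_matrix(R.T@T).as_rotvec())/5
    d=R.T@(np.array([x,y,z])-s["tool_pos"])
    print("t",s["time_s"],"pos",np.round(s["tool_pos"],4),"F",np.round(s["ft_force"],1),"M",np.round(s["moment"],2),"grip",round(s["grip_width"],3),"j",np.round(s["joints"],2))
    print("NEED t mm",np.round(d*1e3,1),"w",np.round(w,2))
E
python3 -c "
from h import *
need(.3812,.2240,.014,7.83)"
```

```text
t 2.375 pos [0.3836 0.2241 0.0505] F [-0.8 -0.3  0.4] M [0.02 0.03 0.02] grip 0.466 j [-0.44  0.39 -0.18  2.19  0.13  0.57 -0.59]
NEED t mm [ 0.1 -2.8 36.5] w [ 0.11 -0.03 -0.02]
```

```bash
python3 -m handwheel '[{"tx":0,"ty":-0.0028,"tz":0.018,"wx":0.11,"wy":-0.03,"wz":0},{"tx":0,"ty":0,"tz":0.0185,"wx":0,"wy":0,"wz":0},{"tx":0,"ty":0,"tz":0,"wx":0,"wy":0,"wz":0}]'; python3 -c "
from h import *
need(.3812,.2240,.014,7.83)"
```

```text
time_s: 2.75
tool_pos: [0.3833, 0.2246, 0.0154]
orientation: [[-0.133, 0.991, 0.004], [0.991, 0.133, 0.002], [0.001, 0.004, -1.0]]
ft_force: [-0.1, -0.5, 0.4]
grip_width: 0.469
t 2.75 pos [0.3833 0.2246 0.0154] F [-0.1 -0.5  0.4] M [-0.02 -0.    0.03] grip 0.469 j [-0.46  0.46 -0.16  2.19  0.16  0.49 -0.61]
NEED t mm [-0.3 -2.1  1.4] w [ 0.04 -0.01 -0.04]
```

```bash
python3 -m handwheel '[{"tx":0,"ty":-0.0025,"tz":0.0014,"wx":0.04,"wy":0,"wz":-0.04},{"tx":0,"ty":0,"tz":0,"wx":0,"wy":0,"wz":0}]'; python3 -m handwheel '[{"tx":0,"ty":0,"tz":0,"wx":0,"wy":0,"wz":0},{"tx":0,"ty":0,"tz":0,"wx":0,"wy":0,"wz":0},{"tx":0,"ty":0,"tz":0,"wx":0,"wy":0,"wz":0},{"tx":0,"ty":0,"tz":0,"wx":0,"wy":0,"wz":0},{"tx":0,"ty":0,"tz":0,"wx":0,"wy":0,"wz":0}]' 0.004; python3 -c "
from h import *
need(.3812,.2240,.014,7.83)"
```

```text
time_s: 3.0
tool_pos: [0.3812, 0.2245, 0.015]
orientation: [[-0.136, 0.991, 0.001], [0.991, 0.136, 0.002], [0.002, 0.001, -1.0]]
ft_force: [-0.1, 0.2, 0.1]
grip_width: 0.465
time_s: 3.62
tool_pos: [0.3815, 0.2246, 0.0158]
orientation: [[-0.136, 0.991, 0.002], [0.991, 0.136, 0.002], [0.002, 0.002, -1.0]]
ft_force: [-0.4, 0.0, -0.7]
grip_width: 0.127
t 3.625 pos [0.3815 0.2246 0.0158] F [-0.4  0.  -0.7] M [ 0.1   0.05 -0.07] grip 0.127 j [-0.46  0.46 -0.17  2.19  0.15  0.49 -0.61]
NEED t mm [-0.6 -0.4  1.8] w [ 0.02 -0.02 -0.  ]
```

```bash
python3 -m handwheel '[{"tx":0,"ty":0,"tz":-0.02,"wx":0,"wy":0,"wz":0},{"tx":0,"ty":0,"tz":-0.05,"wx":0,"wy":0,"wz":0},{"tx":0,"ty":0,"tz":-0.05,"wx":0,"wy":0,"wz":0},{"tx":0,"ty":0.01,"tz":-0.03,"wx":0,"wy":0,"wz":-1},{"tx":0,"ty":0.02,"tz":0,"wx":0,"wy":0,"wz":-2},{"tx":0,"ty":0.02,"tz":0,"wx":0,"wy":0,"wz":-2},{"tx":0,"ty":0,"tz":0,"wx":0,"wy":0,"wz":-2},{"tx":0,"ty":0,"tz":0,"wx":0,"wy":0,"wz":-2}]';  python3 - <<'E'
from h import *
need(.40,0,.16,81.37)
cv2.imwrite("pics/w4.png",cv2.resize(vision.camera("wrist"),(800,600),interpolation=cv2.INTER_CUBIC))
E
```

```text
time_s: 4.62
tool_pos: [0.4298, 0.2382, 0.1706]
orientation: [[-0.811, 0.585, 0.001], [0.585, 0.811, 0.002], [-0.0, 0.002, -1.0]]
ft_force: [-0.6, -0.6, -1.2]
grip_width: 0.127
t 4.625 pos [0.4298 0.2382 0.1706] F [-0.6 -0.6 -1.2] M [0.05 0.05 0.06] grip 0.127 j [-0.28  0.27 -0.33  1.99  0.11  0.9   0.28]
NEED t mm [-115.2 -210.6   10.2] w [ 0.02  0.01 -5.44]
```

View pics/w4.png

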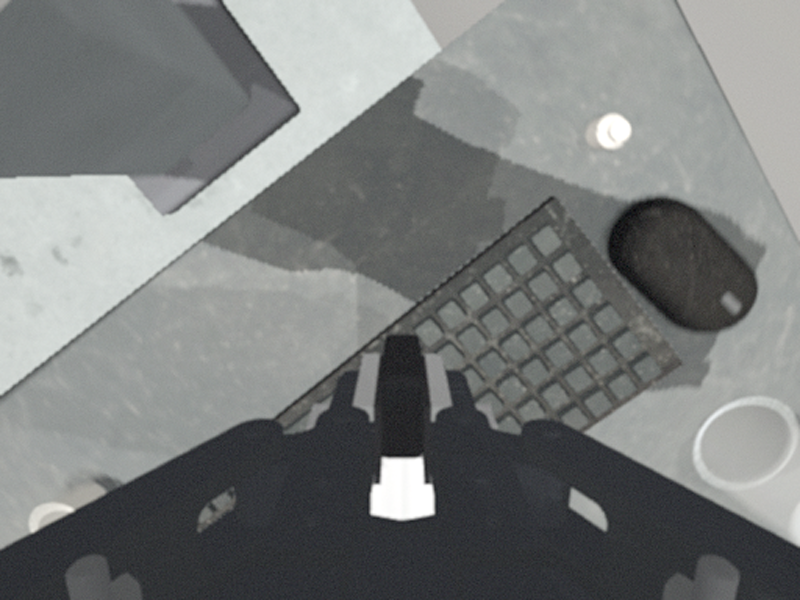

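Gripped and lifted with a clear view. I'll now refine the balance pose from the static cameras.

```bash
python3 - <<'E'
from h import *
def big(img,u0,v0,w,h,s,fn):
    c=cv2.resize(img[v0:v0+h,u0:u0+w],None,fx=s,fy=s,interpolation=cv2.INTER_LANCZOS4)
    for i in range(0,w,10): cv2.putText(c,str(u0+i),(i*s,9),0,.35,(0,0,255),1); cv2.line(c,(i*s,10),(i*s,14),(0,0,255),1)
    for i in range(0,h,10): cv2.putText(c,str(v0+i),(0,i*s+4),0,.35,(0,0,255),1)
    cv2.imwrite("pics/"+fn,c)
t=vision.camera("top"); s=vision.camera("scene")
big(t,305,188,80,75,8,"tb2.png"); big(s,245,240,80,75,8,"sb2.png")
E
cat >> h.py <<'E'
def big(img,u0,v0,w,h,s,fn):
    c=cv2.resize(img[v0:v0+h,u0:u0+w],None,fx=s,fy=s,interpolation=cv2.INTER_LANCZOS4)
    for i in range(0,w,10): cv2.putText(c,str(u0+i),(i*s,9),0,.35,(0,0,255),1); cv2.line(c,(i*s,10),(i*s,14),(0,0,255),1)
    for i in range(0,h,10): cv2.putText(c,str(v0+i),(0,i*s+4),0,.35,(0,0,255),1)
    cv2.imwrite("pics/"+fn,c)
E
```

```text
(no output)
```

View pics/tb2.png

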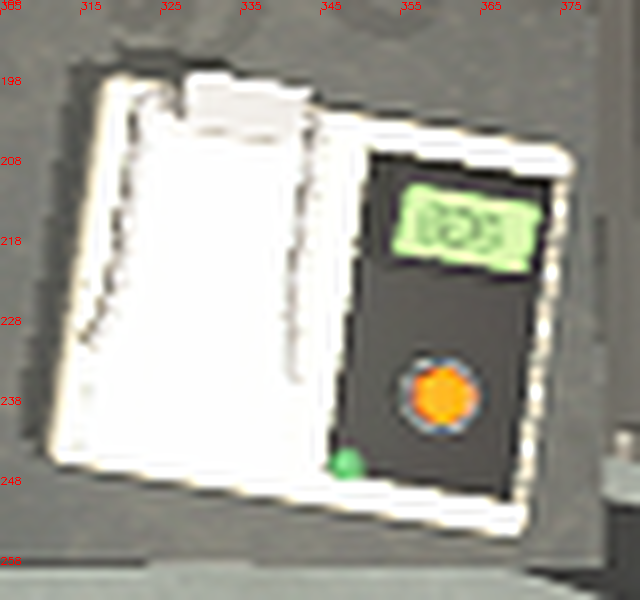

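View pics/sb2.png

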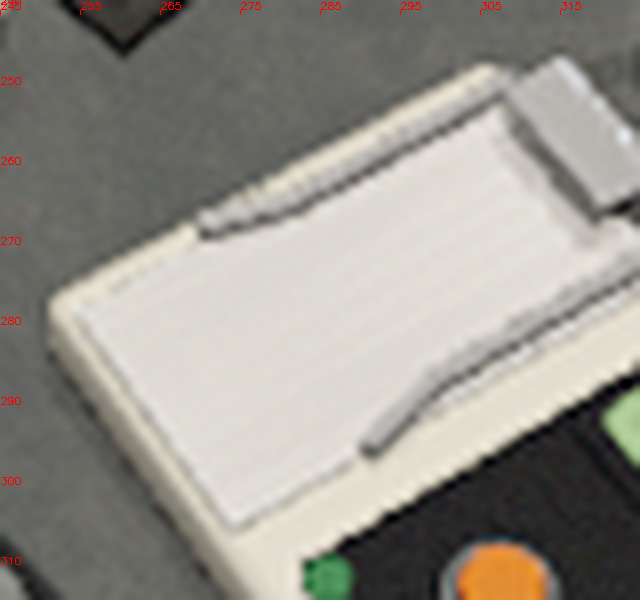

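```bash
python3 - <<'E'
from h import *
from scipy.optimize import least_squares
mt=vision.camera_model("top"); ms=vision.camera_model("scene")
def T(a,b):return((a+.5)/8-.5+305,(b+.5)/8-.5+188)
def S(a,b):return((a+.5)/8-.5+245,(b+.5)/8-.5+240)
W='W'
B=[("t",*T(100,75),85,103,38),("t",*T(575,149),85,-103,38),("t",*T(47,461),-85,103,38),("t",*T(522,540),-85,-103,38),
("s",*S(78,305),-80,W,41),("s",*S(235,530),-80,-1,41),
("s",*S(508,88),64,73,69),("s",*S(605,212),64,23,69),("s",*S(292,213),-6,82,41),("s",*S(438,372),-6,14,49),("t",*T(187,132),64,73,69),("t",*T(278,142),64,23,69)]
def mk(sel,v=False):
  def f(p):
    r=[]
    for n,u,v_,x,y,z in B:
        if n not in sel: continue
        if y=='W': y=48+p[3]*1000
        elif y==-1: y=48-p[3]*1000
        c,s=np.cos(p[2]),np.sin(p[2]);x=x/1e3;y=y/1e3
        r+=list(proj(0,[p[0]+c*x-s*y,p[1]+s*x+c*y,z/1e3],mt if n=="t" else ms)-[u,v_])
    return r
  return f
for sel in("ts","t","s"):
    o=least_squares(mk(sel),[.44,-.28,-.15,.04],loss="soft_l1");p=o.x
    c,s=np.cos(p[2]),np.sin(p[2]);R=np.array([[c,-s],[s,c]])
    print(sel,p.round(4),np.degrees(p[2]).round(2),"home",(p[:2]+R@[.031,.048]).round(4));print(np.round(o.fun,1))
E
```

```text
ts [ 0.4502 -0.2771 -0.1573  0.0434] -9.01 home [ 0.4883 -0.2346]
[ 0.5 -0.6  0.1 -0.1 -0.2  0.3  0.1  0.3 -0.3  0.3  0.1  0.1 -0.3 -0.3
  0.2 -1.2  0.6  0.7 -1.2 -0.3 -0.7 -0.8  2.7  0.4]
t [ 0.45   -0.2765 -0.1508  0.04  ] -8.64 home [ 0.4878 -0.2337]
[ 0.2 -0.4 -0.2 -0.3 -0.2  0.6  0.1  0.2 -1.  -0.6  2.3  0.5]
s [ 0.4497 -0.2775 -0.1675  0.0435] -9.6 home [ 0.4882 -0.2354]
[-0.2  0.1 -0.1  0.1  0.1 -0.   0.4 -0.9  0.9  0.8 -1.2 -0.1]
```

```bash
python3 -m handwheel '[{"tx":-0.02,"ty":-0.035,"tz":0,"wx":0,"wy":0,"wz":0},{"tx":-0.025,"ty":-0.044,"tz":0,"wx":0,"wy":0,"wz":0},{"tx":-0.025,"ty":-0.044,"tz":0,"wx":0,"wy":0,"wz":0},{"tx":-0.025,"ty":-0.044,"tz":0,"wx":0,"wy":0,"wz":0},{"tx":-0.02,"ty":-0.044,"tz":0,"wx":0,"wy":0,"wz":-1.2},{"tx":0,"ty":0,"tz":0,"wx":0,"wy":0,"wz":-2},{"tx":0,"ty":0,"tz":0,"wx":0,"wy":0,"wz":-2},{"tx":0,"ty":0,"tz":0,"wx":0,"wy":0,"wz":0}]';  python3 - <<'E'
from h import *
need(.3424,-.2115,.15,81)
print("crucible",atz("scene",237,236,.035),atz("scene",237,248,0))
E
```

```text
time_s: 5.78
tool_pos: [0.3926, -0.0069, 0.1702]
orientation: [[-0.978, 0.21, 0.002], [0.21, 0.978, 0.003], [-0.002, 0.003, -1.0]]
ft_force: [0.3, 0.2, -1.4]
grip_width: 0.129
t 5.775 pos [ 0.3926 -0.0069  0.1702] F [ 0.3  0.2 -1.4] M [-0.01  0.11 -0.08] grip 0.129 j [ 0.12  0.08 -0.19  2.21  0.02  0.84  1.28]
NEED t mm [   6.2 -210.6   19.4] w [ 0.04  0.02 -0.62]
crucible [ 0.43730507 -0.04523053  0.035     ] [ 4.27719534e-01 -5.46496623e-02  1.11022302e-16]
```

```bash
python3 -m handwheel '[{"tx":0,"ty":-0.035,"tz":0,"wx":0,"wy":0,"wz":-0.3},{"tx":0.001,"ty":-0.045,"tz":0.003,"wx":0,"wy":0,"wz":-0.3},{"tx":0,"ty":-0.045,"tz":0.003,"wx":0,"wy":0,"wz":0},{"tx":0,"ty":-0.045,"tz":0.01,"wx":0,"wy":0,"wz":0},{"tx":0,"ty":-0.035,"tz":0.01,"wx":0,"wy":0,"wz":0},{"tx":0,"ty":0,"tz":0,"wx":0,"wy":0,"wz":0}]';  python3 - <<'E'
from h import *
need(.3424,-.2115,.10,81)
E
```

```text
time_s: 6.52
tool_pos: [0.3533, -0.213, 0.1433]
orientation: [[-0.98, 0.2, 0.005], [0.2, 0.98, 0.003], [-0.004, 0.003, -1.0]]
ft_force: [1.1, 0.6, -0.9]
grip_width: 0.129
t 6.525 pos [ 0.3533 -0.213   0.1433] F [ 1.1  0.6 -0.9] M [ 0.04  0.11 -0.03] grip 0.129 j [ 0.43  0.16  0.04  2.2  -0.02  0.78  1.85]
NEED t mm [11.1 -0.9 43.2] w [ 0.04  0.05 -0.51]
```

```bash
python3 -m handwheel '[{"tx":0.011,"ty":-0.001,"tz":0.02,"wx":0.04,"wy":0.05,"wz":-0.5},{"tx":0,"ty":0,"tz":0.02,"wx":0,"wy":0,"wz":-0.1},{"tx":0,"ty":0,"tz":0,"wx":0,"wy":0,"wz":0}]';  python3 - <<'E'
from h import *
need(.3424,-.2115,.09,81)
big(vision.camera("scene"),220,220,100,100,7,"sb3.png")
cv2.imwrite("pics/w5.png",cv2.resize(vision.camera("wrist"),(800,600),interpolation=cv2.INTER_CUBIC))
E
```

```text
time_s: 6.9
tool_pos: [0.3431, -0.2103, 0.1028]
orientation: [[-0.987, 0.163, 0.001], [0.163, 0.987, -0.0], [-0.001, -0.0, -1.0]]
ft_force: [0.5, -0.2, -1.4]
grip_width: 0.124
t 6.9 pos [ 0.3431 -0.2103  0.1028] F [ 0.5 -0.2 -1.4] M [0.02 0.07 0.05] grip 0.124 j [ 0.44  0.22  0.04  2.25 -0.01  0.67  1.89]
NEED t mm [ 0.5 -1.3 12.8] w [-0.    0.01 -0.07]
```

View pics/sb3.png

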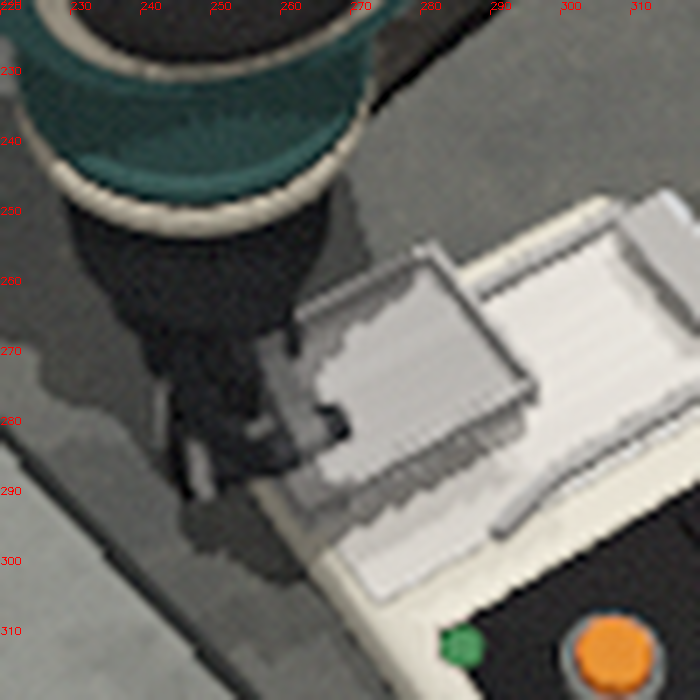

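```bash
python3 - <<'E'
from h import *
need(.3424,-.2115,.07,81)
H=np.array([.4882,-.2348]);a=np.radians(-9);X=np.array([np.cos(a),np.sin(a)]);Y=np.array([-X[1],X[0]])
for u,v in((295.6,274.9),(280.9,254.5)):
    p=atz("scene",u,v,.103)[:2]-H;print(p@X,p@Y)
E
```

```text
t 7.0 pos [ 0.3437 -0.2108  0.1039] F [-0.1 -0.8 -0.9] M [ 0.02  0.07 -0.04] grip 0.131 j [ 0.44  0.22  0.04  2.25 -0.01  0.67  1.9 ]
NEED t mm [ 1.3 -0.9 33.9] w [-0.01  0.03 -0.06]
-0.04721020207399086 -0.032373722449241096
-0.0439826901541507 0.031010655074091988
```

View pics/w5.png

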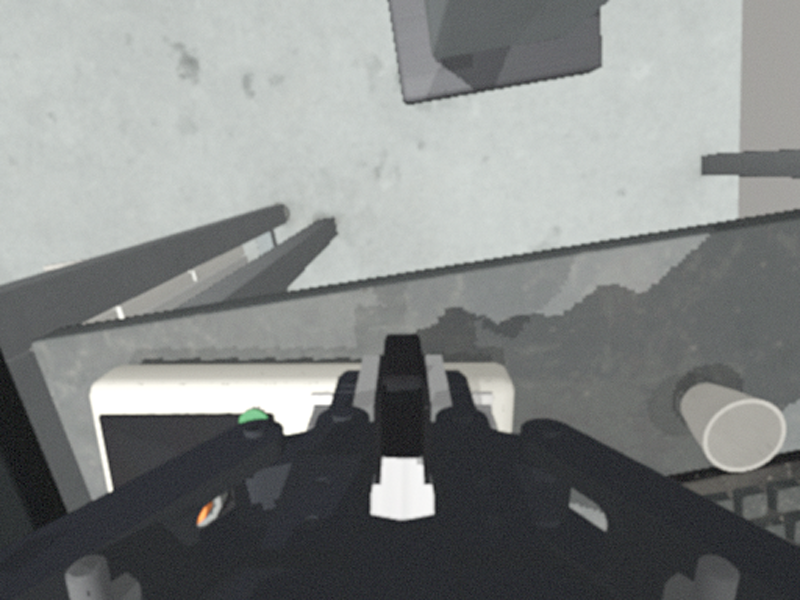

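```bash
python3 -m handwheel '[{"tx":0.001,"ty":-0.001,"tz":0.02,"wx":0,"wy":0,"wz":-0.06},{"tx":0,"ty":0,"tz":0.015,"wx":0,"wy":0,"wz":0},{"tx":0,"ty":0,"tz":0.005,"wx":0,"wy":0,"wz":0},{"tx":0,"ty":0,"tz":0,"wx":0,"wy":0,"wz":0}]';  python3 - <<'E'
from h import *
need(.3424,-.2115,.057,81)
big(vision.camera("scene"),235,220,100,100,7,"sb4.png")
E
```

```text
time_s: 7.5
tool_pos: [0.3455, -0.2119, 0.0664]
orientation: [[-0.987, 0.161, 0.008], [0.161, 0.987, -0.003], [-0.008, -0.002, -1.0]]
ft_force: [-0.2, -0.7, -1.6]
grip_width: 0.127
t 7.5 pos [ 0.3455 -0.2119  0.0664] F [-0.2 -0.7 -1.6] M [0.06 0.07 0.03] grip 0.127 j [ 0.44  0.3   0.03  2.27 -0.02  0.56  1.9 ]
NEED t mm [ 3.2 -0.1  9.4] w [-0.02  0.09 -0.05]
```

View pics/sb4.png

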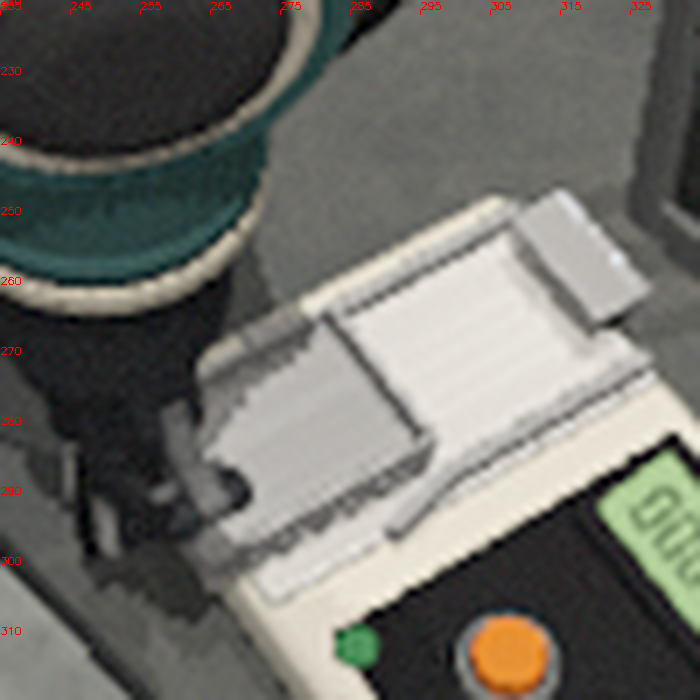

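```bash
python3 - <<'E'
from h import *
H=np.array([.4882,-.2348]);a=np.radians(-9);X=np.array([np.cos(a),np.sin(a)]);Y=np.array([-X[1],X[0]])
for u,v,z in((296.4,283.1,.0666),(281.4,264.3,.0666),(299.2,285.9,.049),(280.7,266,.041)):
    p=atz("scene",u,v,z)[:2]-H;print(p@X,p@Y)
E
python3 -m handwheel '[{"tx":0.002,"ty":0,"tz":0.005,"wx":0,"wy":0.09,"wz":-0.05},{"tx":0,"ty":0,"tz":0.002,"wx":0,"wy":0,"wz":0},{"tx":0,"ty":0,"tz":0.001,"wx":0,"wy":0,"wz":0}]'; python3 -c "
from h import *
need(.3424,-.2115,.057,81)"
```

```text
-0.04329691865572334 -0.0337566901330163
-0.043603340182599835 0.027272019284214136
-0.0350241182672923 -0.035288725743471985
-0.037523891582112126 0.037678052928029206
time_s: 7.92
tool_pos: [0.3441, -0.2119, 0.0591]
orientation: [[-0.988, 0.157, 0.001], [0.157, 0.988, -0.003], [-0.002, -0.003, -1.0]]
ft_force: [-0.1, -0.3, -1.1]
grip_width: 0.127
t 7.925 pos [ 0.3441 -0.2119  0.0591] F [-0.1 -0.3 -1.1] M [ 0.04  0.1  -0.03] grip 0.127 j [ 0.44  0.31  0.03  2.27 -0.02  0.55  1.9 ]
NEED t mm [1.7 0.1 2.1] w [-0.03  0.02 -0.  ]
```

```bash
python3 -m handwheel '[{"tx":0.001,"ty":0.002,"tz":0.001,"wx":0,"wy":0,"wz":0},{"tx":0,"ty":0,"tz":0.0012,"wx":0,"wy":0,"wz":0},{"tx":0,"ty":0,"tz":0,"wx":0,"wy":0,"wz":0}]'; python3 - <<'E'
from h import *
need(.3424,-.2115,.057,81)
big(vision.camera("scene"),250,240,80,70,9,"sb5.png")
E
```

```text
time_s: 8.3
tool_pos: [0.3434, -0.2096, 0.0568]
orientation: [[-0.988, 0.157, 0.001], [0.157, 0.988, -0.003], [-0.002, -0.003, -1.0]]
ft_force: [0.0, -1.3, -2.1]
grip_width: 0.128
t 8.3 pos [ 0.3434 -0.2096  0.0568] F [ 0.  -1.3 -2.1] M [0.01 0.13 0.02] grip 0.128 j [ 0.44  0.32  0.03  2.28 -0.02  0.54  1.9 ]
NEED t mm [ 0.7 -2.  -0.2] w [-0.03  0.02 -0.  ]
```

View pics/sb5.png

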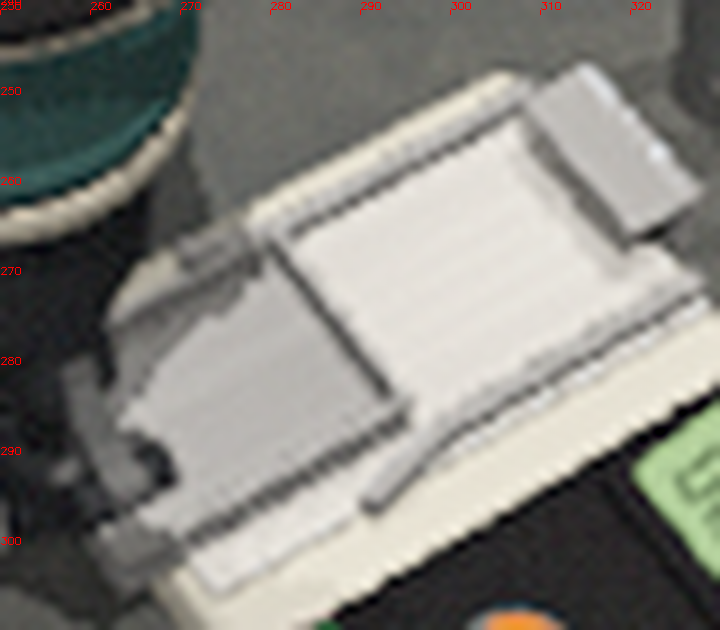

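```bash
python3 - <<'E'
from h import *
H=np.array([.4882,-.2348]);a=np.radians(-9);X=np.array([np.cos(a),np.sin(a)]);Y=np.array([-X[1],X[0]])
m=vision.camera_model("scene")
def S(x,y):return (x+.5)/9-.5+250,(y+.5)/9-.5+240
for n,x,y,z in(("rimR",404,407,.057),("rimL",270,240,.057),("baseR",404,425,.041),("railRtop",437,420,.049),("railLbot",295,233,.041),("lipL",527,97,.069),("lipR",633,238,.069)):
    p=atz("scene",*S(x,y),z,m)[:2]-H;print(n,np.round([p@X*1e3,p@Y*1e3],1))
E
python3 -m handwheel '[{"tx":0,"ty":0,"tz":0.001,"wx":0,"wy":0,"wz":0},{"tx":0,"ty":0,"tz":0,"wx":0,"wy":0,"wz":0}]';python3 -m handwheel '[{"tx":0,"ty":0,"tz":0.001,"wx":0,"wy":0,"wz":0},{"tx":0,"ty":0,"tz":0,"wx":0,"wy":0,"wz":0}]'
```

```text
rimR [-45.9 -30.6]
rimL [-46.6  30.2]
baseR [-42.7 -27.6]
railRtop [-37.7 -34.6]
railLbot [-33.2  36.9]
lipL [33.7 24.6]
lipR [ 30.1 -26.8]
time_s: 8.6
tool_pos: [0.3433, -0.2098, 0.0563]
orientation: [[-0.988, 0.157, 0.001], [0.157, 0.988, -0.003], [-0.002, -0.003, -1.0]]
ft_force: [-1.0, 2.1, 5.3]
grip_width: 0.127
time_s: 8.85
tool_pos: [0.3431, -0.2098, 0.056]
orientation: [[-0.987, 0.158, 0.001], [0.158, 0.987, -0.003], [-0.002, -0.003, -1.0]]
ft_force: [-0.0, 2.9, 2.9]
grip_width: 0.124
```

```bash
python3 -m handwheel '[{"tx":-0.008,"ty":0,"tz":-0.0005,"wx":0,"wy":0,"wz":0},{"tx":-0.01,"ty":0,"tz":0,"wx":0,"wy":0,"wz":0},{"tx":0,"ty":0,"tz":0,"wx":0,"wy":0,"wz":0}]'; python3 -c "
from h import *
need(.4277,-.2232,.0565,81)"
```

```text
time_s: 9.22
tool_pos: [0.3621, -0.2129, 0.0567]
orientation: [[-0.987, 0.158, 0.002], [0.158, 0.987, -0.003], [-0.002, -0.003, -1.0]]
ft_force: [0.3, 0.3, -1.2]
grip_width: 0.132
t 9.225 pos [ 0.3621 -0.2129  0.0567] F [ 0.3  0.3 -1.2] M [0.02 0.13 0.02] grip 0.132 j [ 0.43  0.34  0.03  2.24 -0.02  0.56  1.88]
NEED t mm [-66.4   0.2   0.3] w [-0.03  0.03 -0.02]
```

```bash
python3 -m handwheel '[{"tx":-0.01,"ty":0,"tz":0.0002,"wx":0,"wy":0,"wz":0},{"tx":-0.01,"ty":0,"tz":0,"wx":0,"wy":0,"wz":0},{"tx":0,"ty":0,"tz":0,"wx":0,"wy":0,"wz":0}]'; python3 -m handwheel '[{"tx":-0.01,"ty":0,"tz":0.0002,"wx":0,"wy":0,"wz":0},{"tx":-0.01,"ty":0,"tz":0,"wx":0,"wy":0,"wz":0},{"tx":0,"ty":0,"tz":0,"wx":0,"wy":0,"wz":0}]'; python3 - <<'E'
from h import *
need(.4266,-.2238,.0565,81)
big(vision.camera("scene"),250,240,80,70,9,"sb6.png")
E
```

```text
time_s: 9.6
tool_pos: [0.3823, -0.2162, 0.0564]
orientation: [[-0.987, 0.158, 0.0], [0.158, 0.987, -0.003], [-0.001, -0.003, -1.0]]
ft_force: [1.5, 0.4, 1.2]
grip_width: 0.128
time_s: 9.98
tool_pos: [0.3989, -0.2192, 0.0565]
orientation: [[-0.987, 0.16, -0.006], [0.16, 0.987, -0.001], [0.006, -0.002, -1.0]]
ft_force: [1.5, -0.2, 0.2]
grip_width: 0.13
t 9.975 pos [ 0.3989 -0.2192  0.0565] F [ 1.5 -0.2  0.2] M [ 0.   -0.31 -0.02] grip 0.13 j [ 0.41  0.39  0.03  2.15 -0.02  0.6   1.86]
NEED t mm [-28.   -0.1  -0.1] w [-0.02 -0.07 -0.04]
```

View pics/sb6.png

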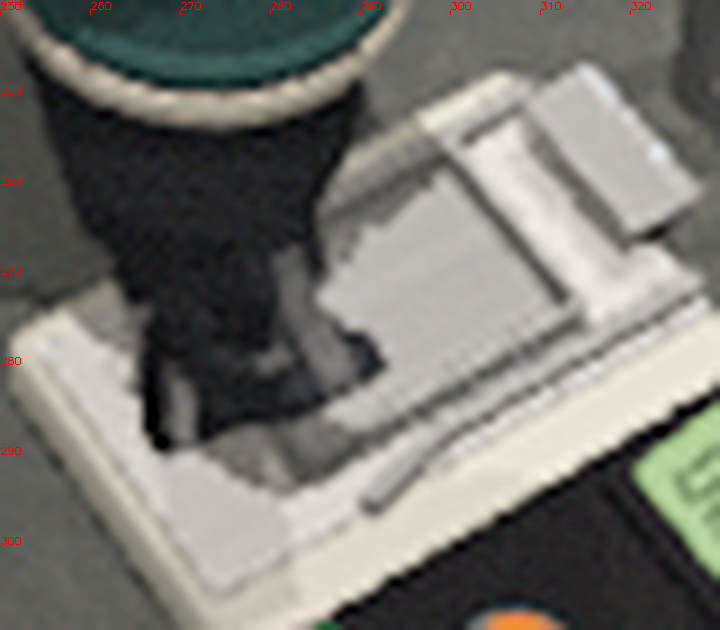

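```bash
python3 -m handwheel '[{"tx":-0.009,"ty":0,"tz":0,"wx":-0.02,"wy":-0.07,"wz":-0.04},{"tx":-0.009,"ty":0,"tz":0,"wx":0,"wy":0,"wz":0},{"tx":0,"ty":0,"tz":0,"wx":0,"wy":0,"wz":0}]'; python3 - <<'E'
from h import *
need(.4266,-.2238,.0565,81)
E
```

```text
time_s: 10.4
tool_pos: [0.4155, -0.2221, 0.0564]
orientation: [[-0.988, 0.157, -0.001], [0.157, 0.988, 0.0], [0.001, 0.0, -1.0]]
ft_force: [2.4, 0.9, 1.6]
grip_width: 0.126
t 10.4 pos [ 0.4155 -0.2221  0.0564] F [2.4 0.9 1.6] M [-0.09 -0.33  0.06] grip 0.126 j [ 0.4   0.41  0.03  2.12 -0.02  0.61  1.86]
NEED t mm [-11.2   0.1  -0.1] w [ 0.   -0.02 -0.01]
```

```bash
cat >> h.py <<'E'
def favg(n=4):
    f=[];m=[]
    for i in range(n):
        vision.camera("wrist");s=get_state();f.append(s["ft_force"]);m.append(s["moment"])
    print("Favg",np.mean(f,0).round(2),"sd",np.std(f,0).round(2),"M",np.mean(m,0).round(2),"pos",np.round(s["tool_pos"],4),"t",s["time_s"])
E
python3 -c "
from h import *
favg()"
python3 -m handwheel '[{"tx":-0.004,"ty":0,"tz":0,"wx":0,"wy":0,"wz":0},{"tx":-0.003,"ty":0,"tz":0,"wx":0,"wy":0,"wz":0}]'; python3 -c "
from h import *
favg()"
```

```text
Favg [0.83 0.05 1.23] sd [0.38 0.66 0.11] M [-0.09 -0.27  0.01] pos [ 0.415  -0.2221  0.0565] t 10.6
time_s: 10.85
tool_pos: [0.4202, -0.223, 0.0565]
orientation: [[-0.987, 0.158, -0.005], [0.158, 0.987, 0.001], [0.005, 0.001, -1.0]]
ft_force: [-6.2, 1.2, 12.0]
grip_width: 0.131
Favg [-3.36  0.22  5.79] sd [0.59 0.41 0.37] M [-0.03  0.71 -0.04] pos [ 0.4204 -0.2231  0.0565] t 11.05
```

```bash
python3 - <<'E'
from h import *
need(.4266,-.2238,.0565,81)
big(vision.camera("scene"),265,240,70,60,11,"sb7.png")
E
```

```text
t 11.05 pos [ 0.4204 -0.2231  0.0565] F [-3.2  0.5  5.8] M [-0.07  0.67 -0.  ] grip 0.125 j [ 0.4   0.42  0.03  2.11 -0.02  0.62  1.85]
NEED t mm [-6.3  0.3 -0. ] w [ 0.01 -0.05 -0.02]
```

View pics/sb7.png

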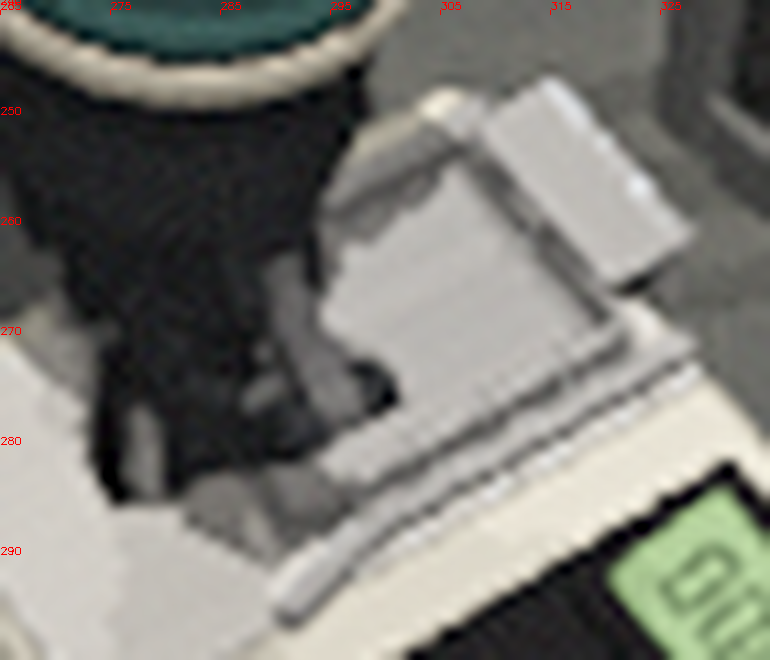

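```bash
python3 - <<'E'
from h import *
H=np.array([.4882,-.2348]);a=np.radians(-9);X=np.array([np.cos(a),np.sin(a)]);Y=np.array([-X[1],X[0]])
m=vision.camera_model("scene")
def S(x,y):return (x+.5)/11-.5+265,(y+.5)/11-.5+240
for n,x,y,z in(("rimR",615,322,.057),("rimRbase",622,345,.041),("lipR",612,290,.069),("lipL",482,125,.069)):
    p=atz("scene",*S(x,y),z,m)[:2]-H;print(n,np.round([p@X*1e3,p@Y*1e3],1))
for x in (.033,.038,.045): 
    q=H+X*x-Y*.032; print(x,(proj(0,[*q,.057],m)-[265,240])*11)
favg(3)
E
```

```text
rimR [ 32.2 -28.2]
rimRbase [ 37.6 -26.4]
lipR [ 30.9 -27. ]
lipL [33.2 22.9]
0.033 [623.463801  327.8599364]
0.038 [641.65017287 317.41628009]
0.045 [667.00430205 302.85648703]
Favg [-2.79  0.07  5.21] sd [0.21 0.65 0.38] M [-0.05  0.63 -0.05] pos [ 0.4203 -0.2231  0.0565] t 11.25
```

```bash
python3 -m handwheel '[{"tx":0,"ty":0,"tz":-0.0005,"wx":0,"wy":-0.05,"wz":0},{"tx":0,"ty":0,"tz":0,"wx":0,"wy":0,"wz":0}]'; python3 - <<'E'
from h import *
favg(3)
need(.4266,-.2238,.0565,81)
big(vision.camera("scene"),250,225,90,80,9,"sb8.png")
E
```

```text
time_s: 11.5
tool_pos: [0.4198, -0.2229, 0.0568]
orientation: [[-0.987, 0.158, -0.0], [0.158, 0.987, 0.001], [0.001, 0.001, -1.0]]
ft_force: [0.3, -0.6, -1.0]
grip_width: 0.127
Favg [-0.72 -0.03 -1.85] sd [0.29 0.3  0.49] M [ 0.04  0.08 -0.  ] pos [ 0.42   -0.2229  0.0568] t 11.65
t 11.65 pos [ 0.42   -0.2229  0.0568] F [-0.3 -0.4 -2.2] M [ 0.1   0.1  -0.05] grip 0.124 j [ 0.4   0.42  0.03  2.11 -0.02  0.62  1.85]
NEED t mm [-6.7  0.2  0.3] w [ 0.01 -0.01 -0.02]
```

View pics/sb8.png

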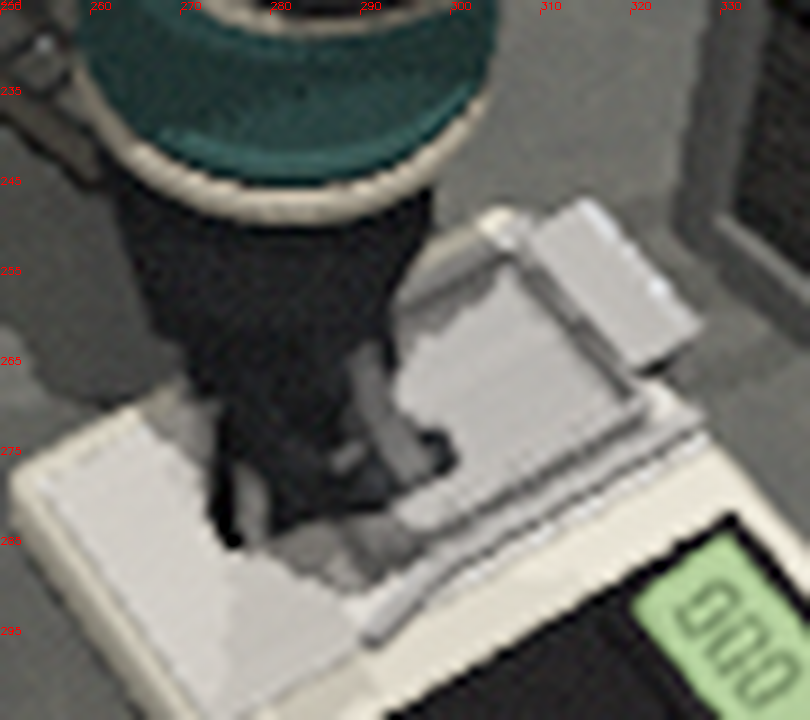

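```bash
python3 -m handwheel '[{"tx":-0.003,"ty":0,"tz":0,"wx":0,"wy":-0.03,"wz":0},{"tx":0,"ty":0,"tz":0,"wx":0,"wy":0,"wz":0}]'; python3 - <<'E'
from h import *
favg(3)
need(.4266,-.2238,.0565,81)
E
python3 -m handwheel '[{"tx":-0.003,"ty":0,"tz":0,"wx":0,"wy":-0.03,"wz":0},{"tx":0,"ty":0,"tz":0,"wx":0,"wy":0,"wz":0}]'; python3 - <<'E'
from h import *
favg(3)
need(.4266,-.2238,.0565,81)
E
```

```text
time_s: 11.95
tool_pos: [0.4232, -0.2234, 0.0567]
orientation: [[-0.987, 0.158, 0.002], [0.158, 0.987, 0.0], [-0.002, 0.001, -1.0]]
ft_force: [-0.2, -0.6, -0.5]
grip_width: 0.124
Favg [ 0.09  0.27 -1.26] sd [0.25 0.59 0.21] M [ 0.03  0.05 -0.01] pos [ 0.4229 -0.2234  0.0567] t 12.1
t 12.1 pos [ 0.4229 -0.2234  0.0567] F [-0.3  1.1 -1.4] M [ 0.05  0.06 -0.04] grip 0.127 j [ 0.4   0.42  0.03  2.1  -0.02  0.62  1.85]
NEED t mm [-3.7  0.2  0.2] w [ 0.01  0.02 -0.02]
time_s: 12.35
tool_pos: [0.4261, -0.2239, 0.0567]
orientation: [[-0.987, 0.158, 0.005], [0.158, 0.987, -0.0], [-0.005, 0.001, -1.0]]
ft_force: [-0.5, 0.5, -1.2]
grip_width: 0.126
Favg [-0.15  0.26 -1.54] sd [0.26 0.41 0.3 ] M [ 0.03  0.1  -0.02] pos [ 0.4259 -0.2239  0.0567] t 12.5
t 12.5 pos [ 0.4259 -0.2239  0.0567] F [-0.4  0.7 -1.6] M [ 0.02  0.11 -0.03] grip 0.128 j [ 0.4   0.42  0.03  2.1  -0.02  0.62  1.85]
NEED t mm [-0.7  0.2  0.2] w [ 0.01  0.05 -0.02]
```

```bash
for i in 1 2; do python3 -m handwheel '[{"tx":-0.002,"ty":0,"tz":0,"wx":0,"wy":0.02,"wz":0},{"tx":0,"ty":0,"tz":0,"wx":0,"wy":0,"wz":0}]' | grep -E "pos|force|orien"; python3 -c "
from h import *
favg(3)"; done
```

```text
tool_pos: [0.4279, -0.2242, 0.0567]
orientation: [[-0.987, 0.158, 0.003], [0.158, 0.987, 0.0], [-0.003, 0.001, -1.0]]
ft_force: [-0.7, 0.1, -1.5]
Favg [-0.33  0.41 -1.59] sd [0.29 0.26 0.21] M [0.01 0.09 0.02] pos [ 0.4278 -0.2241  0.0567] t 12.9
tool_pos: [0.4291, -0.2244, 0.0566]
orientation: [[-0.987, 0.158, -0.001], [0.158, 0.987, 0.001], [0.001, 0.001, -1.0]]
ft_force: [-3.4, 1.2, -0.6]
Favg [-3.52  0.46 -0.07] sd [0.37 0.2  0.48] M [0.12 0.73 0.06] pos [ 0.4292 -0.2244  0.0566] t 13.3
```

```bash
python3 -m handwheel '[{"tx":-0.0008,"ty":0,"tz":0,"wx":0,"wy":0,"wz":0}]' | grep -E "pos|force|orien"; python3 - <<'E'
from h import *
favg(4)
big(vision.camera("scene"),265,240,70,60,11,"sb9.png")
need(.4266,-.2238,.0565,81)
E
```

```text
tool_pos: [0.4297, -0.2245, 0.0565]
orientation: [[-0.987, 0.158, -0.001], [0.158, 0.987, 0.001], [0.001, 0.001, -1.0]]
ft_force: [-4.1, 0.7, 1.4]
Favg [-4.85  0.84  0.2 ] sd [0.37 0.2  0.51] M [0.14 1.06 0.06] pos [ 0.4298 -0.2245  0.0566] t 13.625
t 13.675 pos [ 0.4298 -0.2245  0.0565] F [-5.6  0.5  0.4] M [0.11 1.08 0.07] grip 0.129 j [ 0.4   0.43  0.03  2.09 -0.02  0.63  1.85]
NEED t mm [3.3 0.2 0. ] w [ 0.01 -0.01 -0.02]
```

View pics/sb9.png

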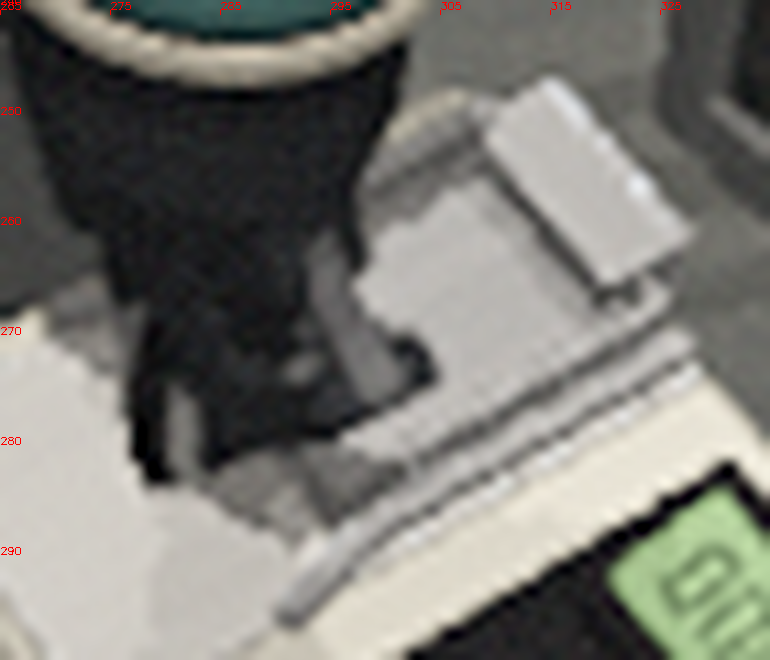

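The nose is under the lip: its corner at crop (670,300) matches the predicted home position (667,303). Next I hold about 4 N.

```bash
python3 -m handwheel '[{"tx":0.0003,"ty":0,"tz":0,"wx":0,"wy":0,"wz":0}]' | grep -E "pos|force|orien"; python3 -c "
from h import *
favg(12)"
```

```text
tool_pos: [0.4294, -0.2245, 0.0565]
orientation: [[-0.987, 0.158, -0.001], [0.158, 0.987, 0.001], [0.001, 0.001, -1.0]]
ft_force: [-2.9, 0.3, 0.2]
Favg [-4.1   0.7   0.21] sd [0.33 0.49 0.53] M [0.12 0.92 0.04] pos [ 0.4295 -0.2245  0.0565] t 14.4
```

```bash
python3 -c "
from h import *
favg(14)"; python3 -m handwheel '[{"tx":0.0006,"ty":0,"tz":0,"wx":0,"wy":0,"wz":0}]' | grep -E "pos|force|orien";python3 -c "
from h import *
favg(3)"
```

```text
Favg [-4.35  0.43  0.41] sd [0.45 0.49 0.31] M [0.1  0.91 0.01] pos [ 0.4295 -0.2245  0.0565] t 15.1
tool_pos: [0.429, -0.2244, 0.0565]
orientation: [[-0.987, 0.158, -0.0], [0.158, 0.987, 0.001], [0.0, 0.001, -1.0]]
ft_force: [-2.1, 0.0, -1.3]
Favg [-2.44  0.47 -0.39] sd [0.41 0.29 0.32] M [0.07 0.64 0.03] pos [ 0.429  -0.2244  0.0566] t 15.375
```

```bash
python3 -m handwheel '[{"tx":0.0006,"ty":0,"tz":0.0003,"wx":0,"wy":0,"wz":0}]' | grep -E "pos|force|orien";python3 -c "
from h import *
favg(3)
need(.4266,-.2238,.0565,81)"
```

```text
tool_pos: [0.4289, -0.2244, 0.0564]
orientation: [[-0.987, 0.158, 0.001], [0.158, 0.987, 0.001], [-0.0, 0.001, -1.0]]
ft_force: [-0.1, 1.1, 2.5]
Favg [-0.95  0.74  1.58] sd [0.07 0.09 0.12] M [-0.01  0.24  0.02] pos [ 0.4288 -0.2243  0.0564] t 15.65
t 15.65 pos [ 0.4288 -0.2243  0.0564] F [-0.9  0.7  1.7] M [-0.01  0.17  0.07] grip 0.13 j [ 0.4   0.43  0.03  2.09 -0.02  0.62  1.85]
NEED t mm [ 2.3  0.2 -0.1] w [ 0.01  0.   -0.02]
```

```bash
python3 -m handwheel '[{"tx":0.0003,"ty":0,"tz":0,"wx":0,"wy":0,"wz":0},{"tx":0,"ty":0,"tz":0,"wx":0,"wy":0,"wz":0}]' | grep -E "pos|force|orien";python3 -m handwheel '[{"tx":0,"ty":0,"tz":0,"wx":0,"wy":0,"wz":0},{"tx":0,"ty":0,"tz":0,"wx":0,"wy":0,"wz":0},{"tx":0,"ty":0,"tz":0,"wx":0,"wy":0,"wz":0}]' 0.035 | grep -E "pos|force|grip";python3 -m handwheel '[{"tx":0,"ty":0,"tz":-0.015,"wx":0,"wy":0,"wz":0},{"tx":0,"ty":0,"tz":-0.03,"wx":0,"wy":0,"wz":0},{"tx":0,"ty":0,"tz":-0.04,"wx":0,"wy":0,"wz":0},{"tx":0,"ty":0,"tz":0,"wx":0,"wy":0,"wz":0}]' | grep -E "pos|force|grip"; python3 - <<'E'
from h import *
favg(2)
big(vision.camera("scene"),265,240,70,60,11,"sb10.png")
cv2.imwrite("pics/w6.png",cv2.resize(vision.camera("wrist"),(800,600),interpolation=cv2.INTER_CUBIC))
E
```

```text
tool_pos: [0.4286, -0.2243, 0.0565]
orientation: [[-0.987, 0.158, 0.001], [0.158, 0.987, 0.001], [-0.001, 0.001, -1.0]]
ft_force: [-1.5, 0.2, 0.3]
tool_pos: [0.4291, -0.2245, 0.0566]
ft_force: [-0.4, -0.4, 0.4]
grip_width: 0.413
tool_pos: [0.4292, -0.2246, 0.147]
ft_force: [-0.1, -0.8, -0.9]
grip_width: 0.41
Favg [ 0.39 -0.1  -0.29] sd [0.17 0.51 0.42] M [ 0.03  0.03 -0.01] pos [ 0.4279 -0.224   0.1444] t 16.875
```

View pics/sb10.png

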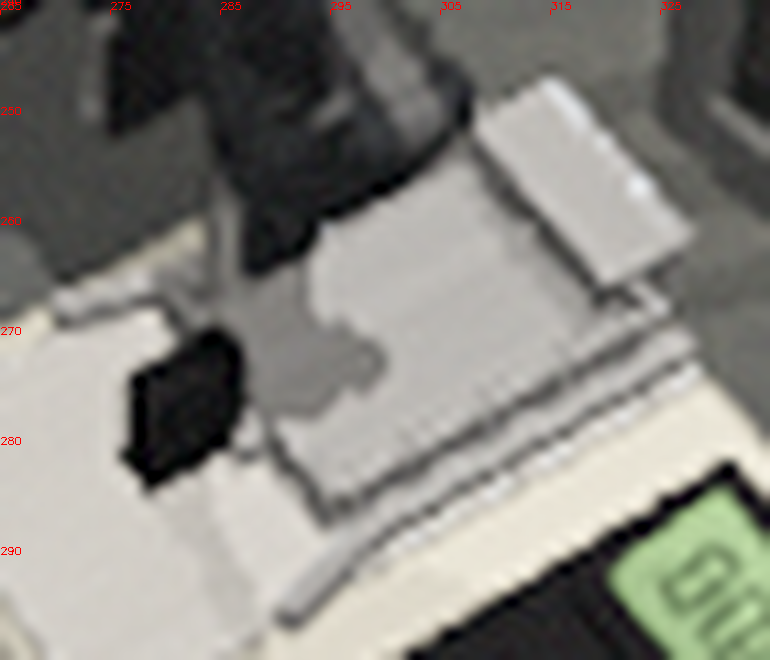

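View pics/w6.png

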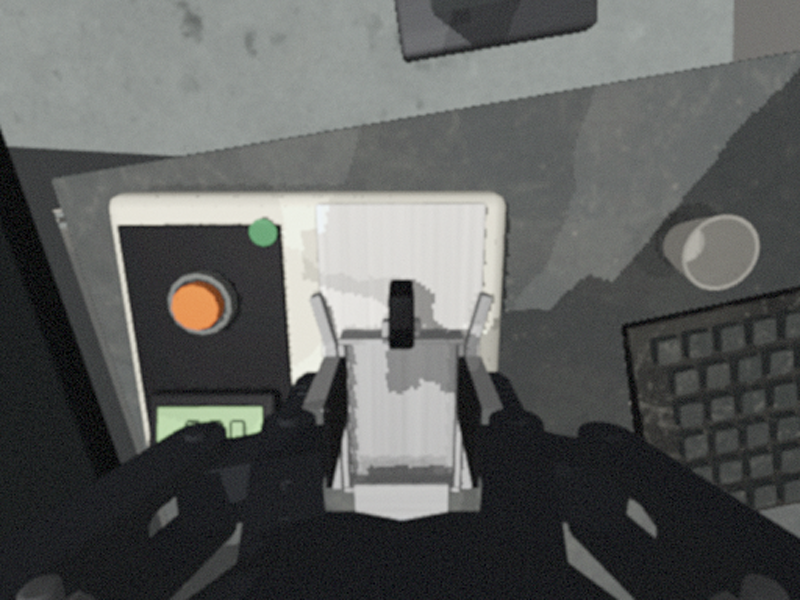

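The tray is released and sits home under the lip. The wrist view shows the key cap at (196,306), with the collar around (203,304).

```bash
python3 - <<'E'
from h import *
im=vision.camera("wrist");need(.411,-.328,.10,81)
m=vision.camera_model("wrist")
big(im,95,165,70,55,11,"w6k.png")
for z in(.041,.05): print("collar",z,atz("wrist",129.6,194.3,z,m))
for z in(.054,.058,.063): print("cap",z,atz("wrist",125.3,195.8,z,m))
H=np.array([.4882,-.2348])
print("tray end", )
E
```

```text
t 17.025 pos [ 0.4274 -0.2237  0.143 ] F [-0.1 -0.6 -0.7] M [-0.01  0.02 -0.02] grip 0.409 j [ 0.39  0.28  0.03  2.04 -0.01  0.82  1.84]
NEED t mm [  -0.5 -105.6   42.8] w [ 0.02 -0.04 -0.02]
collar 0.041 [ 0.41335567 -0.32792894  0.041     ]
collar 0.05 [ 0.41146225 -0.32372714  0.05      ]
cap 0.054 [ 0.41126722 -0.32548777  0.054     ]
cap 0.058 [ 0.41041452 -0.32355756  0.058     ]
cap 0.063 [ 0.40934865 -0.32114479  0.063     ]
tray end
```

View pics/w6k.png

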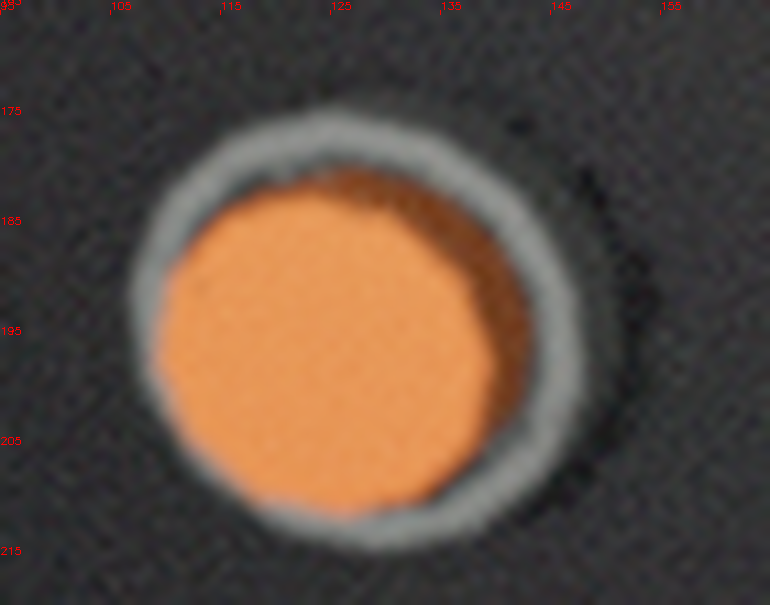

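```bash
python3 -m handwheel '[{"tx":0,"ty":-0.035,"tz":0,"wx":0,"wy":0,"wz":0},{"tx":0,"ty":-0.035,"tz":0,"wx":0,"wy":0,"wz":0},{"tx":0,"ty":-0.034,"tz":0.01,"wx":0,"wy":0,"wz":0},{"tx":0,"ty":0,"tz":0.02,"wx":0,"wy":0,"wz":0},{"tx":0,"ty":0,"tz":0,"wx":0,"wy":0,"wz":0}]' 0 | grep -E "pos|force|grip"; python3 - <<'E'
from h import *
need(.4105,-.327,.09,81)
cv2.imwrite("pics/w7.png",cv2.resize(vision.camera("wrist"),(800,600),interpolation=cv2.INTER_CUBIC))
big(vision.camera("scene"),270,260,70,60,11,"sb11.png")
E
```

```text
tool_pos: [0.4087, -0.3282, 0.1083]
ft_force: [-0.5, 0.9, 0.8]
grip_width: -0.001
t 17.65 pos [ 0.4087 -0.3282  0.1083] F [-0.5  0.9  0.8] M [-0.07 -0.   -0.04] grip -0.001 j [ 0.55  0.4   0.08  1.96 -0.04  0.79  2.07]
NEED t mm [-1.7  1.4 18.3] w [ 0.05 -0.11 -0.  ]
```

View pics/w7.png

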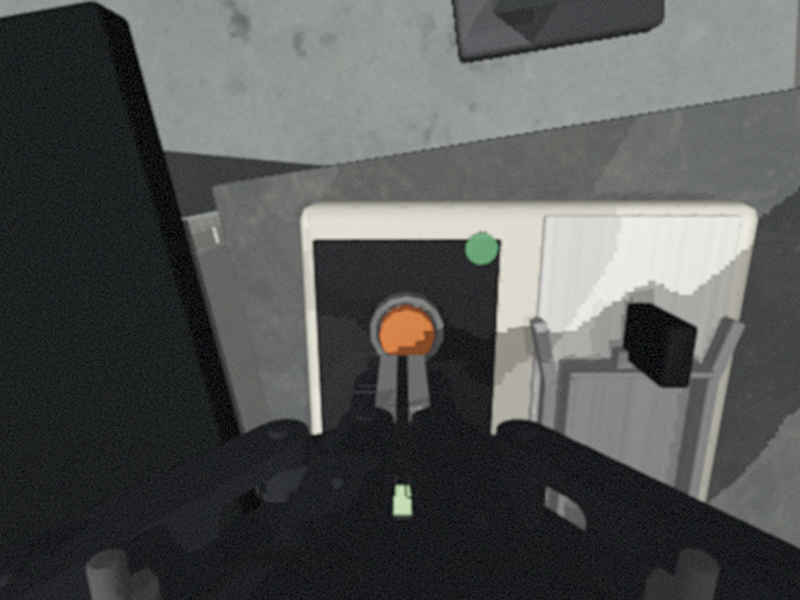

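View pics/sb11.png

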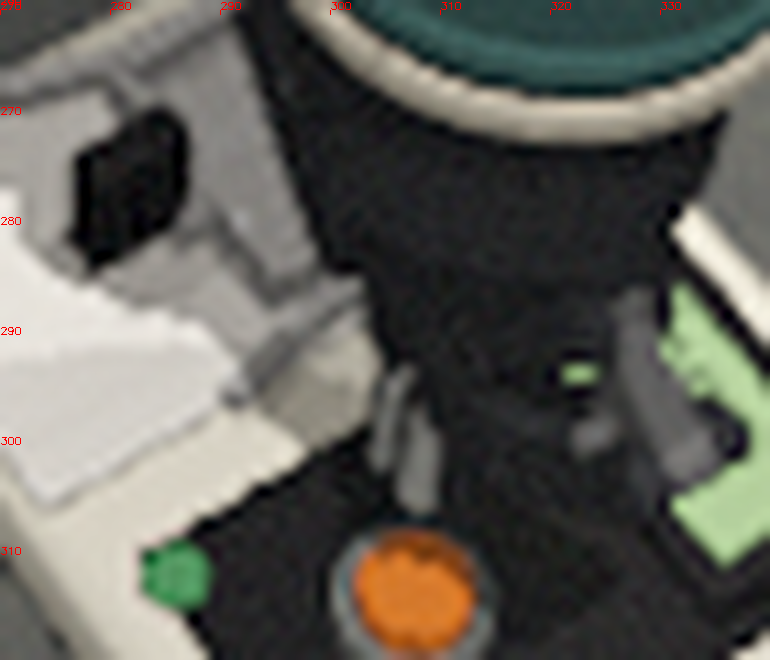

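```bash
python3 -m handwheel '[{"tx":-0.0017,"ty":0.0014,"tz":0.018,"wx":0.05,"wy":-0.11,"wz":0},{"tx":0,"ty":0,"tz":0.016,"wx":0,"wy":0,"wz":0},{"tx":0,"ty":0,"tz":0,"wx":0,"wy":0,"wz":0}]' | grep -E "pos|force|grip"; python3 - <<'E'
from h import *
favg(3)
need(.4105,-.327,.066,81)
big(vision.camera("wrist"),215,165,90,90,7,"w8.png")
E
```

```text
tool_pos: [0.4128, -0.3271, 0.0768]
ft_force: [0.9, -0.3, 0.6]
grip_width: 0.005
Favg [-0.1  -0.02 -0.64] sd [0.59 0.69 0.44] M [-0.02 -0.01 -0.  ] pos [ 0.4133 -0.3277  0.0779] t 18.275
t 18.275 pos [ 0.4133 -0.3277  0.0779] F [ 0.7 -0.7 -1.1] M [-0.04 -0.04 -0.  ] grip 0.0 j [ 0.55  0.45  0.07  1.98 -0.05  0.7   2.07]
NEED t mm [ 3.   0.2 11.9] w [-0.03  0.07  0.01]
```

View pics/w8.png

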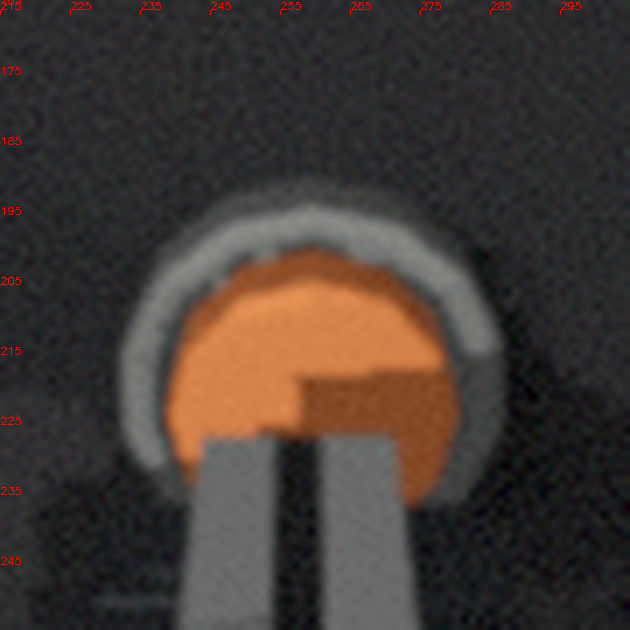

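```bash
python3 - <<'E'
from h import *
m=vision.camera_model("wrist");print(m["origin"])
for z in(.054,.058,.063):
    p=atz(0,258.8,225.8,z,m);l=atz(0,238.7,224,z,m);r=atz(0,280.3,224,z,m)
    print(z,p,"diam",np.linalg.norm(l-r))
need(.4105,-.327,.066,81)
E
python3 -m handwheel '[{"tx":0.0025,"ty":0.0002,"tz":0.008,"wx":-0.03,"wy":0.05,"wz":0},{"tx":0,"ty":0,"tz":0,"wx":0,"wy":0,"wz":0}]' | grep -E "pos|force|grip"; python3 - <<'E'
from h import *
favg(3)
need(.4105,-.327,.066,81)
E
```

```text
[ 0.34662114 -0.317178    0.21953817]
0.054 [ 0.41319152 -0.32724472  0.054     ] diam 0.023898305210389794
0.058 [ 0.41158294 -0.32700147  0.058     ] diam 0.023320835841412292
0.063 [ 0.40957221 -0.32669741  0.063     ] diam 0.022598999130190364
t 18.325 pos [ 0.4133 -0.3278  0.078 ] F [-0.2  0.5  0.3] M [-0.01 -0.01 -0.06] grip -0.001 j [ 0.55  0.45  0.07  1.98 -0.05  0.7   2.07]
NEED t mm [ 3.   0.4 11.9] w [-0.03  0.07  0.01]
tool_pos: [0.411, -0.3273, 0.07]
ft_force: [-0.3, 0.3, -0.1]
grip_width: 0.001
Favg [0.32 0.51 0.1 ] sd [0.81 0.58 0.23] M [-0.01  0.02 -0.02] pos [ 0.4114 -0.3275  0.0705] t 18.725
t 18.725 pos [ 0.4114 -0.3275  0.0705] F [-0.   1.1 -0.2] M [-0.03 -0.02 -0.04] grip -0.0 j [ 0.56  0.46  0.07  1.99 -0.05  0.69  2.07]
NEED t mm [1.  0.4 4.5] w [-0.01  0.04  0.01]
```

```bash
python3 -m handwheel '[{"tx":0,"ty":0,"tz":0.003,"wx":0,"wy":0,"wz":0},{"tx":0,"ty":0,"tz":0.003,"wx":0,"wy":0,"wz":0}]' | grep -E "pos|force"; python3 -m handwheel '[{"tx":0,"ty":0,"tz":0.0015,"wx":0,"wy":0,"wz":0}]' | grep -E "pos|force"; python3 -c "
from h import *
favg(2)"; python3 -m handwheel '[{"tx":0,"ty":0,"tz":0.0015,"wx":0,"wy":0,"wz":0}]' | grep -E "pos|force"; python3 -c "
from h import *
favg(2)"
```

```text
tool_pos: [0.4116, -0.3277, 0.0645]
ft_force: [0.2, -0.7, 0.5]
tool_pos: [0.4116, -0.3276, 0.0627]
ft_force: [-0.5, -0.2, -0.4]
Favg [0.18 0.03 0.07] sd [0.86 0.49 0.36] M [0.03 0.01 0.01] pos [ 0.4115 -0.3276  0.0628] t 19.2
tool_pos: [0.4116, -0.3276, 0.0613]
ft_force: [-0.5, 0.3, 1.0]
Favg [-0.13  0.28 -0.51] sd [0.   0.65 0.51] M [ 0.01 -0.    0.  ] pos [ 0.4115 -0.3275  0.0611] t 19.425
```

```bash
for i in 1 2 3; do python3 -m handwheel '[{"tx":0,"ty":0,"tz":0.0012,"wx":0,"wy":0,"wz":0}]' | grep -E "pos|force"; python3 -c "
from h import *
favg(2)"; done
```

```text
tool_pos: [0.4115, -0.3276, 0.0599]
ft_force: [-0.3, -0.3, 0.7]
Favg [ 0.06 -0.2  -1.06] sd [0.22 0.14 0.3 ] M [-0.    0.01 -0.  ] pos [ 0.4114 -0.3275  0.0598] t 19.65
tool_pos: [0.4115, -0.3275, 0.0586]
ft_force: [0.3, -0.0, 0.0]
Favg [0.37 0.08 0.02] sd [1.   0.62 0.04] M [-0.01  0.02  0.02] pos [ 0.4114 -0.3275  0.0585] t 19.875
tool_pos: [0.4114, -0.3275, 0.0573]
ft_force: [0.2, 0.1, -0.3]
Favg [-0.05  0.43 -0.1 ] sd [0.56 0.27 1.01] M [0.01 0.02 0.02] pos [ 0.4113 -0.3274  0.0571] t 20.1
```

```bash
for i in 1 2 3; do python3 -m handwheel '[{"tx":0,"ty":0,"tz":0.0008,"wx":0,"wy":0,"wz":0}]' | grep -E "pos|force"; python3 -c "
from h import *
favg(2)"; done
```

```text
tool_pos: [0.4113, -0.3274, 0.0563]
ft_force: [0.1, 0.4, 0.6]
Favg [-0.72  0.42  0.55] sd [0.71 0.14 0.27] M [0.01 0.01 0.02] pos [ 0.4113 -0.3274  0.0562] t 20.325
tool_pos: [0.4113, -0.3274, 0.0555]
ft_force: [-0.9, -0.4, 0.2]
Favg [-0.6   0.2   0.67] sd [0.21 0.12 0.09] M [ 0.01  0.02 -0.02] pos [ 0.4113 -0.3274  0.0554] t 20.55
tool_pos: [0.4113, -0.3274, 0.0546]
ft_force: [-0.9, -0.0, 2.2]
Favg [-0.8   0.44  2.36] sd [0.22 0.01 0.3 ] M [ 0.1   0.11 -0.03] pos [ 0.4113 -0.3274  0.0546] t 20.775
```

```bash
python3 -m handwheel '[{"tx":0,"ty":0,"tz":0.0012,"wx":0,"wy":0,"wz":0}]' | grep -E "pos|force";python3 -m handwheel '[{"tx":0,"ty":0,"tz":0.001,"wx":0,"wy":0,"wz":0}]' | grep -E "pos|force"; python3 -c "
from h import *
favg(3)"
```

```text
tool_pos: [0.4113, -0.3274, 0.0534]
ft_force: [-1.5, 1.1, 3.7]
tool_pos: [0.4113, -0.3274, 0.0524]
ft_force: [-1.0, 0.9, 4.7]
Favg [-0.75  0.62  4.92] sd [0.09 0.37 0.1 ] M [ 0.22  0.29 -0.04] pos [ 0.4113 -0.3274  0.0525] t 21.175
```

```bash
python3 -m handwheel '[{"tx":0,"ty":0,"tz":0.0006,"wx":0,"wy":0,"wz":0}]' | grep -E "pos|force"; python3 -c "
from h import *
favg(6);favg(34)"
```

```text
tool_pos: [0.4113, -0.3274, 0.0519]
ft_force: [-1.1, 1.3, 6.1]
Favg [-1.56  0.93  5.77] sd [0.31 0.61 0.32] M [0.24 0.32 0.01] pos [ 0.4113 -0.3274  0.0519] t 21.6
Favg [-1.38  1.09  5.11] sd [0.52 0.46 0.33] M [ 0.23  0.33 -0.01] pos [ 0.4113 -0.3274  0.0519] t 23.3
```

Key contact came at z≈0.0548. I held it about 2 s at 5.1 to 5.7 N, pressed roughly 3 mm. Now straight up.

```bash
python3 -m handwheel '[{"tx":0,"ty":0,"tz":-0.004,"wx":0,"wy":0,"wz":0},{"tx":0,"ty":0,"tz":-0.01,"wx":0,"wy":0,"wz":0},{"tx":0,"ty":0,"tz":-0.04,"wx":0,"wy":0,"wz":0},{"tx":0,"ty":0,"tz":-0.06,"wx":0,"wy":0,"wz":0},{"tx":0,"ty":0,"tz":-0.05,"wx":0,"wy":0,"wz":0},{"tx":0,"ty":0.01,"tz":0,"wx":0,"wy":0,"wz":0}]' | grep -E "pos|force"; python3 - <<'E'
from h import *
need(.59,.184,.21,81)
for z in(.1,.2,.3): print("monitor corner",atz("top",151.7,134.4,z),atz("top",202,118,z))
print("blue",atz("scene",266.5,178,0),"cup",atz("top",250*.64,250*.64,.04))
big(vision.camera("scene"),265,240,80,70,9,"sb12.png")
E
```

```text
tool_pos: [0.4118, -0.3175, 0.2233]
ft_force: [0.2, 0.7, 0.1]
t 24.05 pos [ 0.4118 -0.3175  0.2233] F [0.2 0.7 0.1] M [ 0.01 -0.    0.01] grip -0.004 j [ 0.52  0.24  0.08  1.89 -0.02  1.02  2.03]
NEED t mm [-97.5 523.2  13. ] w [-0.01  0.03  0.  ]
monitor corner [0.74566261 0.36834771 0.1       ] [0.80270781 0.20472216 0.1       ]
monitor corner [0.72129636 0.34044679 0.2       ] [0.77340994 0.19096686 0.2       ]
monitor corner [0.69693012 0.31254586 0.3       ] [0.74411207 0.17721155 0.3       ]
blue [6.63985699e-01 9.06763042e-02 1.11022302e-16] cup [0.67111897 0.35391481 0.04      ]
```

View pics/sb12.png

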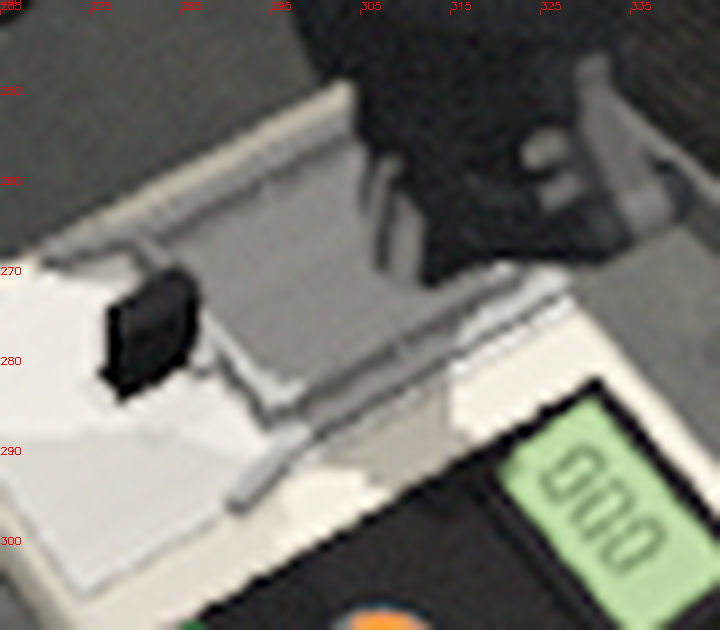

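```bash
python3 -m handwheel '[{"tx":-0.005,"ty":0.035,"tz":0,"wx":0,"wy":0,"wz":0},{"tx":-0.012,"ty":0.055,"tz":0,"wx":0,"wy":0,"wz":0},{"tx":-0.016,"ty":0.055,"tz":0,"wx":0,"wy":0,"wz":0},{"tx":-0.018,"ty":0.055,"tz":0,"wx":0,"wy":0,"wz":0},{"tx":-0.018,"ty":0.055,"tz":0,"wx":0,"wy":0,"wz":0},{"tx":-0.018,"ty":0.055,"tz":0,"wx":0,"wy":0,"wz":0},{"tx":-0.018,"ty":0.055,"tz":0,"wx":0,"wy":0,"wz":0},{"tx":-0.018,"ty":0.055,"tz":0,"wx":0,"wy":0,"wz":0}]' 0.06| grep -E "pos|force"; python3 - <<'E'
from h import *
need(.646,.184,.20,81)
E
```

```text
tool_pos: [0.5988, 0.0894, 0.2157]
ft_force: [0.4, -0.5, 0.1]
t 25.1 pos [0.5988 0.0894 0.2157] F [ 0.4 -0.5  0.1] M [-0.02 -0.05  0.01] grip 0.702 j [-0.08  0.41 -0.16  1.67  0.07  1.08  1.15]
NEED t mm [-31.4 101.   15.3] w [-0.01 -0.1  -0.06]
```

```bash
python3 -m handwheel '[{"tx":-0.015,"ty":0.045,"tz":0,"wx":0,"wy":0,"wz":0},{"tx":-0.012,"ty":0.035,"tz":0.005,"wx":0,"wy":0,"wz":0},{"tx":-0.004,"ty":0.015,"tz":0.005,"wx":0,"wy":-0.1,"wz":-0.06},{"tx":0,"ty":0,"tz":0,"wx":0,"wy":0,"wz":0}]' | grep -E "pos|force"; python3 - <<'E'
from h import *
vision.camera("top")
need(.646,.184,.20,81)
im=vision.camera("wrist");m=vision.camera_model("wrist")
import pickle;pickle.dump(m,open("mw9.pkl","wb"));cv2.imwrite("pics/w9raw.png",im)
cv2.imwrite("pics/w9.png",cv2.resize(im,(800,600),interpolation=cv2.INTER_CUBIC))
E
```

```text
tool_pos: [0.6438, 0.1852, 0.2]
ft_force: [-0.1, -0.5, -0.5]
t 25.65 pos [0.6438 0.1843 0.2004] F [-0.4  0.3 -0.3] M [-0.07 -0.   -0.02] grip 0.705 j [-0.2   0.53 -0.17  1.51  0.1   1.11  1.02]
NEED t mm [-2.2  0.   0.4] w [-0.03 -0.08  0.06]
```

View pics/w9.png

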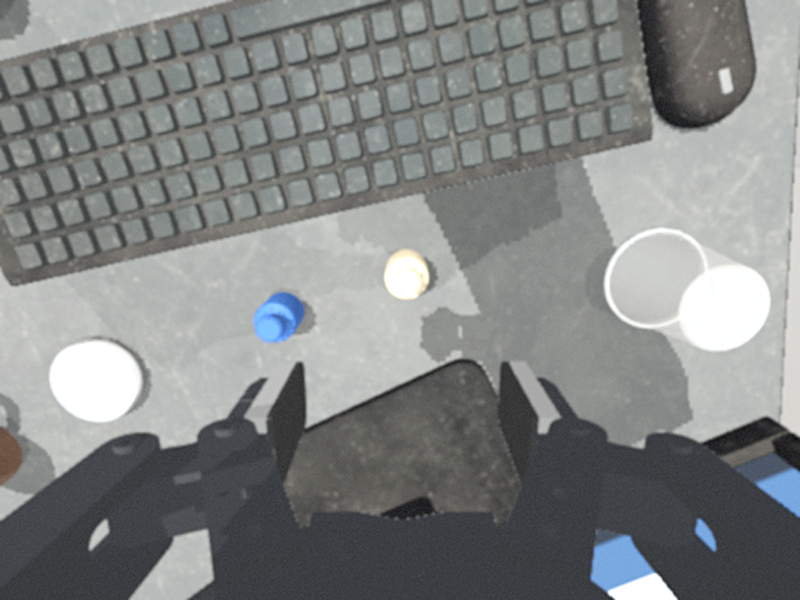

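There are two candidates: the tan weight at (407,273) and the blue one at (275,320). The tan one fits "brass-coloured". I'll confirm in a crop.

```bash
python3 - <<'E'
from h import *
big(cv2.imread("pics/w9raw.png"),235,150,50,50,12,"w9c.png")
E
```

```text
(no output)
```

View pics/w9c.png

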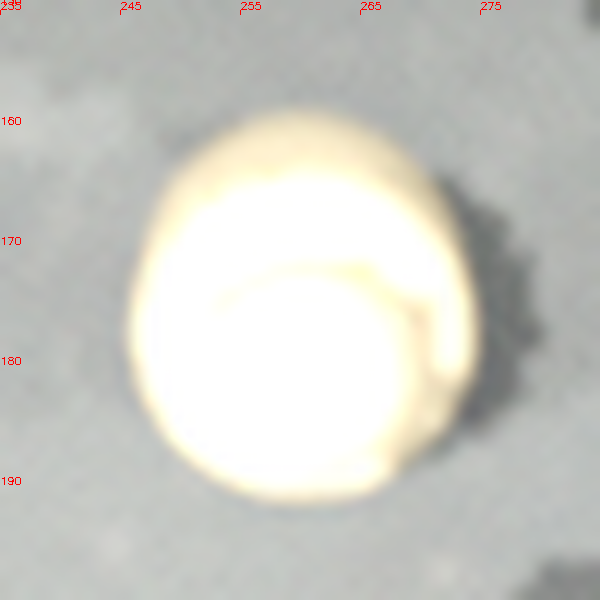

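```bash
python3 - <<'E'
from h import *
import pickle;m=pickle.load(open("mw9.pkl","rb"))
for z in(.028,.034): print(z,atz(0,260.3,177.8,z,m))
print("top edge",atz(0,260,159,0,m),"knob",atz(0,260.3,180,.046,m))
need(.6465,.184,.017,81)
E
```

```text
0.028 [0.64877921 0.18527864 0.028     ]
0.034 [0.6474523  0.18543606 0.034     ]
top edge [0.6335958 0.1874422 0.       ] knob [0.64699862 0.1854176  0.046     ]
t 25.7 pos [0.644  0.1836 0.201 ] F [ 0.3 -0.7  0.7] M [-0.01  0.02  0.05] grip 0.702 j [-0.2   0.53 -0.17  1.51  0.1   1.11  1.02]
NEED t mm [ -3.5   1.2 183.9] w [-0.03 -0.07  0.05]
```

```bash
python3 -m handwheel '[{"tx":-0.002,"ty":0.0025,"tz":0.04,"wx":-0.03,"wy":-0.07,"wz":0.05},{"tx":0,"ty":0,"tz":0.05,"wx":0,"wy":0,"wz":0},{"tx":0,"ty":0,"tz":0.035,"wx":0,"wy":0,"wz":0},{"tx":0,"ty":0,"tz":0,"wx":0,"wy":0,"wz":0}]' 0.05| grep -E "pos|force"; python3 - <<'E'
from h import *
vision.camera("top")
need(.6478,.1855,.016,81)
im=vision.camera("wrist");m=vision.camera_model("wrist")
import pickle;pickle.dump(m,open("mw10.pkl","wb"))
big(im,205,150,100,100,6,"w10.png")
E
```

```text
tool_pos: [0.6473, 0.1787, 0.076]
ft_force: [0.5, -0.1, 1.6]
t 26.25 pos [0.6484 0.179  0.0778] F [-0.1 -1.8  1.1] M [-0.06  0.02  0.02] grip 0.586 j [-0.21  0.67 -0.16  1.6   0.13  0.88  0.99]
NEED t mm [ 2.   6.3 61.8] w [ 0.01  0.08 -0.09]
```

View pics/w10.png

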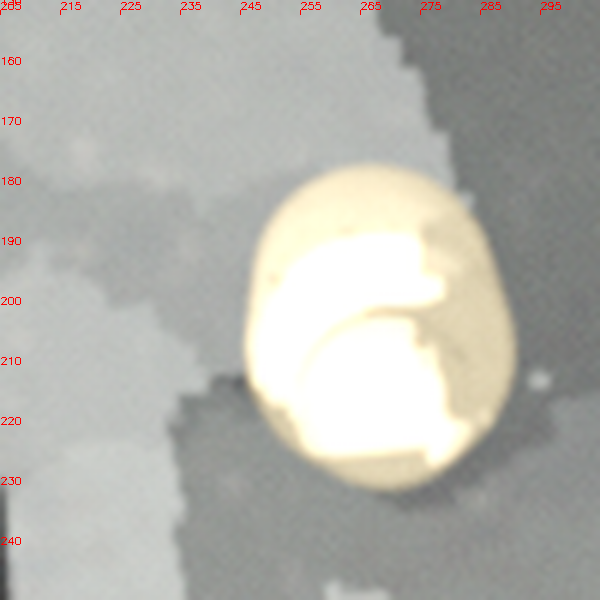

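```bash
python3 - <<'E'
from h import *
import pickle;m=pickle.load(open("mw10.pkl","rb"))
for z in(.024,.028,.034): 
    l=atz(0,245.5,208,z,m);r=atz(0,291,208,z,m);print(z,atz(0,268.2,209,z,m),np.linalg.norm(l-r))
print("near base edge",atz(0,266,177.5,0,m))
need(.648,.1855,.016,81)
E
```

```text
0.024 [0.65078634 0.18658012 0.024     ] 0.03060879459502664
0.028 [0.64938823 0.18665355 0.028     ] 0.029985932472134557
0.034 [0.64729108 0.18676368 0.034     ] 0.029051639287796402
near base edge [0.63476536 0.18831225 0.        ]
t 26.3 pos [0.6491 0.1797 0.0791] F [-0.3  0.  -0.1] M [ 0.02 -0.02 -0.04] grip 0.582 j [-0.21  0.67 -0.16  1.6   0.13  0.88  0.99]
NEED t mm [ 2.6  5.5 63.1] w [ 0.02  0.1  -0.08]
```

```bash
python3 -m handwheel '[{"tx":0.003,"ty":0.007,"tz":0.01,"wx":0.02,"wy":0.1,"wz":-0.08},{"tx":0,"ty":0,"tz":0.015,"wx":0,"wy":0,"wz":0},{"tx":0,"ty":0,"tz":0,"wx":0,"wy":0,"wz":0}]' | grep -E "pos|force"; python3 - <<'E'
from h import *
need(.648,.187,.016,81)
E
```

```text
tool_pos: [0.6489, 0.1879, 0.0562]
ft_force: [0.3, 0.1, 0.6]
t 26.675 pos [0.6489 0.1879 0.0562] F [0.3 0.1 0.6] M [-0.    0.    0.05] grip 0.585 j [-0.22  0.7  -0.16  1.59  0.13  0.85  0.99]
NEED t mm [ 0.9 -1.1 40.2] w [ 0.02  0.04 -0.  ]
```

```bash
python3 -m handwheel '[{"tx":0.001,"ty":-0.001,"tz":0.018,"wx":0.02,"wy":0.04,"wz":0},{"tx":0.001,"ty":0,"tz":0.017,"wx":0,"wy":0,"wz":0},{"tx":0,"ty":0,"tz":0.003,"wx":0,"wy":0,"wz":0},{"tx":0,"ty":0,"tz":0,"wx":0,"wy":0,"wz":0}]' | grep -E "pos|force"; python3 - <<'E'
from h import *
need(.648,.187,.016,81)
cv2.imwrite("pics/w11.png",vision.camera("wrist"))
E
```

```text
tool_pos: [0.6466, 0.1871, 0.0154]
ft_force: [0.1, 0.5, 0.5]
t 27.175 pos [0.6466 0.1871 0.0154] F [0.1 0.5 0.5] M [-0.05 -0.04  0.01] grip 0.587 j [-0.22  0.75 -0.15  1.61  0.14  0.79  0.98]
NEED t mm [-1.4  0.2 -0.6] w [-0.   -0.01 -0.  ]
```

View pics/w11.png

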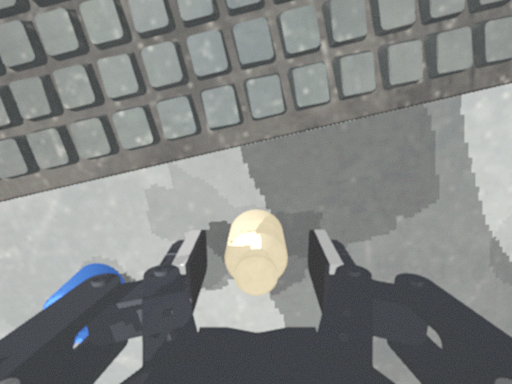

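```bash
python3 -m handwheel '[{"tx":-0.0013,"ty":0,"tz":0,"wx":0,"wy":0,"wz":0},{"tx":0,"ty":0,"tz":0,"wx":0,"wy":0,"wz":0},{"tx":0,"ty":0,"tz":0,"wx":0,"wy":0,"wz":0},{"tx":0,"ty":0,"tz":0,"wx":0,"wy":0,"wz":0},{"tx":0,"ty":0,"tz":0,"wx":0,"wy":0,"wz":0}]' 0.02 | grep -E "pos|force|grip"; python3 - <<'E'
from h import *
favg(2)
E
python3 -m handwheel '[{"tx":0,"ty":0,"tz":-0.02,"wx":0,"wy":0,"wz":0},{"tx":0,"ty":0,"tz":-0.03,"wx":0,"wy":0,"wz":0},{"tx":0,"ty":0,"tz":0,"wx":0,"wy":0,"wz":0}]' | grep -E "pos|force|grip"; python3 - <<'E'
from h import *
favg(2)
need(.52,.05,.2,81)
cv2.imwrite("pics/w12.png",vision.camera("wrist"))
big(vision.camera("scene"),190,100,110,90,7,"s12.png")
E
```

```text
tool_pos: [0.6484, 0.1869, 0.0166]
ft_force: [-1.0, 0.0, -1.5]
grip_width: 0.321
Favg [ 0.05 -0.71 -2.05] sd [0.49 0.89 0.15] M [0.03 0.   0.01] pos [0.6484 0.1869 0.0166] t 27.95
tool_pos: [0.6488, 0.1871, 0.0706]
ft_force: [-1.7, 0.3, -1.6]
grip_width: 0.318
Favg [ 0.68 -0.47 -2.44] sd [0.22 0.11 0.14] M [-0.03 -0.01 -0.01] pos [0.6475 0.1866 0.0679] t 28.425
t 28.425 pos [0.6475 0.1866 0.0679] F [ 0.9 -0.6 -2.6] M [-0.02 -0.   -0.02] grip 0.325 j [-0.22  0.68 -0.16  1.59  0.13  0.88  0.99]
NEED t mm [ 104.7 -155.  -131.8] w [-0.01 -0.02 -0.  ]
```

View pics/w12.png

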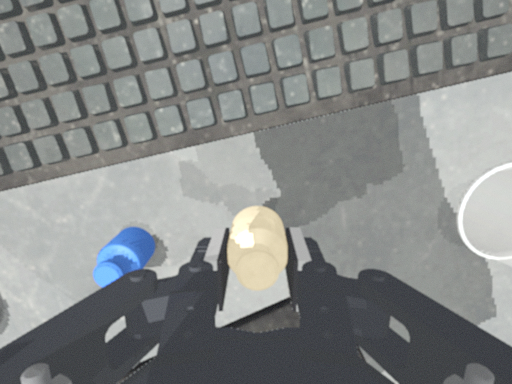

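View pics/s12.png

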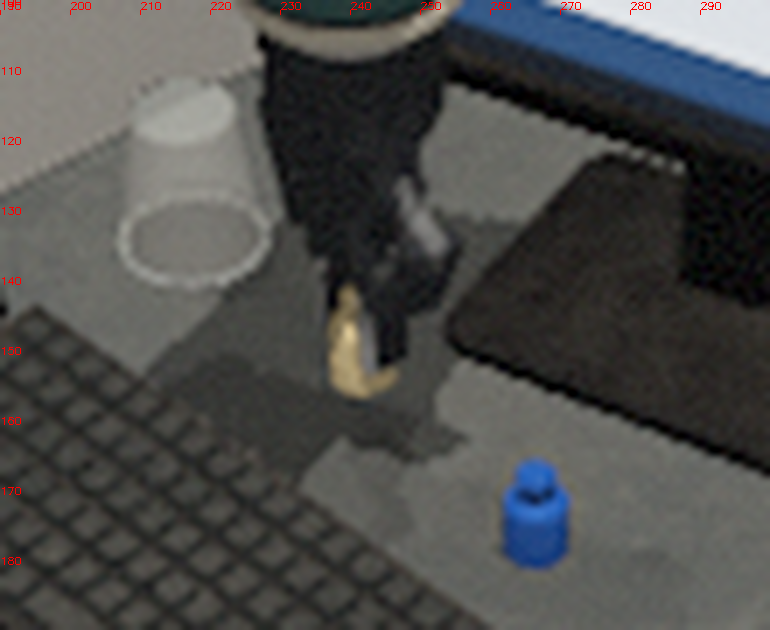

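```bash
python3 -m handwheel '[{"tx":0,"ty":0,"tz":-0.04,"wx":0,"wy":0,"wz":0},{"tx":0,"ty":0,"tz":-0.05,"wx":0,"wy":0,"wz":0},{"tx":0.008,"ty":-0.03,"tz":-0.03,"wx":0,"wy":0,"wz":0},{"tx":0.01,"ty":-0.045,"tz":0,"wx":0,"wy":0,"wz":0},{"tx":0.01,"ty":-0.05,"tz":0,"wx":0,"wy":0,"wz":0},{"tx":0.01,"ty":-0.05,"tz":0,"wx":0,"wy":0,"wz":0},{"tx":0.01,"ty":-0.05,"tz":0,"wx":0,"wy":0,"wz":0},{"tx":0.01,"ty":-0.05,"tz":0,"wx":0,"wy":0,"wz":0}]' | grep -E "pos|force|grip"; python3 - <<'E'
from h import *
need(.4885,-.234,.2,81)
E
```

```text
tool_pos: [0.5422, -0.0799, 0.1853]
ft_force: [1.8, -0.6, -2.4]
grip_width: 0.325
t 29.525 pos [ 0.5422 -0.0799  0.1853] F [ 1.8 -0.6 -2.4] M [-0.03 -0.02  0.04] grip 0.325 j [ 0.18  0.34 -0.12  1.84  0.05  0.98  1.47]
NEED t mm [  30.2 -160.4  -13.8] w [-0.04 -0.15  0.07]
```

```bash
python3 -m handwheel '[{"tx":0.012,"ty":-0.045,"tz":-0.005,"wx":0,"wy":-0.05,"wz":0},{"tx":0.01,"ty":-0.045,"tz":-0.005,"wx":0,"wy":-0.05,"wz":0.07},{"tx":0.008,"ty":-0.045,"tz":0,"wx":0,"wy":-0.05,"wz":0},{"tx":0,"ty":-0.025,"tz":0,"wx":0,"wy":0,"wz":0},{"tx":0,"ty":0,"tz":0,"wx":0,"wy":0,"wz":0}]' | grep -E "pos|force|grip"; python3 - <<'E'
from h import *
need(.4885,-.234,.15,81)
im=vision.camera("wrist")
cv2.imwrite("pics/w13.png",cv2.resize(im,(800,600),interpolation=cv2.INTER_CUBIC))
big(vision.camera("scene"),265,225,80,75,8,"s13.png")
E
```

```text
tool_pos: [0.4823, -0.242, 0.1936]
ft_force: [-0.3, 0.7, -1.5]
grip_width: 0.318
t 30.15 pos [ 0.4823 -0.242   0.1936] F [-0.3  0.7 -1.5] M [ 0.01 -0.01  0.06] grip 0.318 j [ 0.43  0.31 -0.03  1.86  0.02  0.97  1.8 ]
NEED t mm [-5.   9.  43.6] w [-0.05 -0.05 -0.07]
```

View pics/w13.png

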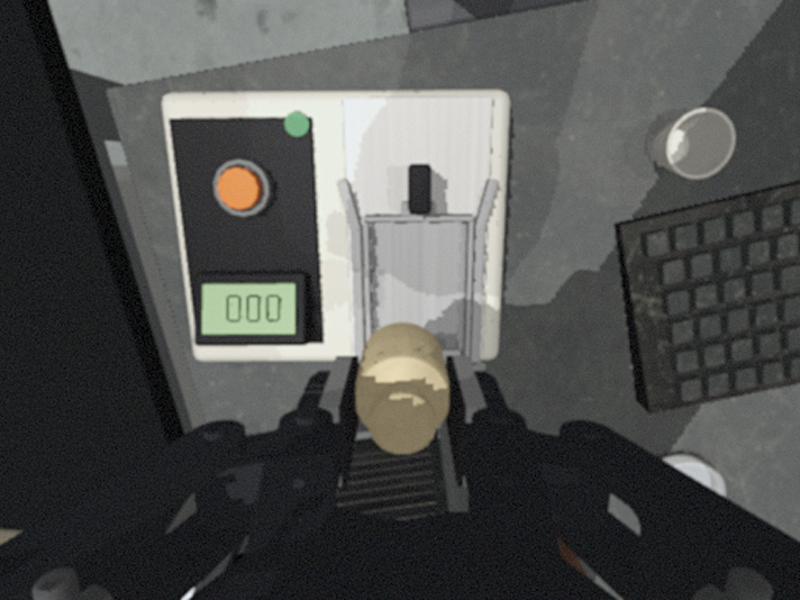

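View pics/s13.png

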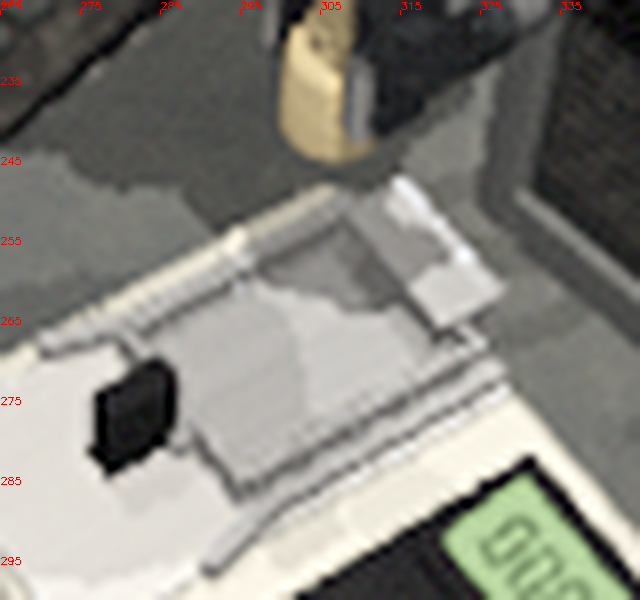

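```bash
python3 - <<'E'
from h import *
m=vision.camera_model("wrist")
a=atz(0,233.5,138.3,.057,m);b=atz(0,304.5,138.5,.057,m);print(a,b,np.linalg.norm(a-b))
X=np.array([np.cos(np.radians(-9)),np.sin(np.radians(-9))]);c=(a+b)[:2]/2+.045*X;print("tray centre",c)
need(.488,-.2335,.15,81)
E
```

```text
[ 0.44028614 -0.25534675  0.057     ] [ 0.45059264 -0.19264328  0.057     ] 0.06354485784794779
tray centre [ 0.48988537 -0.23103457]
t 30.25 pos [ 0.483  -0.2399  0.1936] F [-0.2  1.4 -2.2] M [-0.   -0.02  0.02] grip 0.321 j [ 0.43  0.31 -0.03  1.86  0.02  0.97  1.8 ]
NEED t mm [-4.1  7.2 43.6] w [-0.04 -0.05 -0.04]
```

```bash
python3 -m handwheel '[{"tx":-0.003,"ty":0.008,"tz":0.02,"wx":-0.04,"wy":-0.05,"wz":-0.04},{"tx":0,"ty":0,"tz":0.03,"wx":0,"wy":0,"wz":0},{"tx":0,"ty":0,"tz":0.03,"wx":0,"wy":0,"wz":0},{"tx":0,"ty":0,"tz":0,"wx":0,"wy":0,"wz":0}]' | grep -E "pos|force|grip"; python3 - <<'E'
from h import *
favg(2)
need(.487,-.2325,.0606,81)
big(vision.camera("scene"),265,225,80,75,8,"s14.png")
E
```

```text
tool_pos: [0.4889, -0.2273, 0.1113]
ft_force: [-0.6, -0.3, -1.4]
grip_width: 0.318
Favg [ 0.11 -0.07 -1.85] sd [0.29 0.6  0.56] M [0.04 0.01 0.01] pos [ 0.4901 -0.2282  0.1136] t 30.85
t 30.85 pos [ 0.4901 -0.2282  0.1136] F [-0.2 -0.7 -2.4] M [ 0.02  0.   -0.01] grip 0.32 j [ 0.41  0.41 -0.04  1.93  0.02  0.8   1.78]
NEED t mm [ 2.6 -4.8 53. ] w [0.01 0.04 0.07]
```

View pics/s14.png

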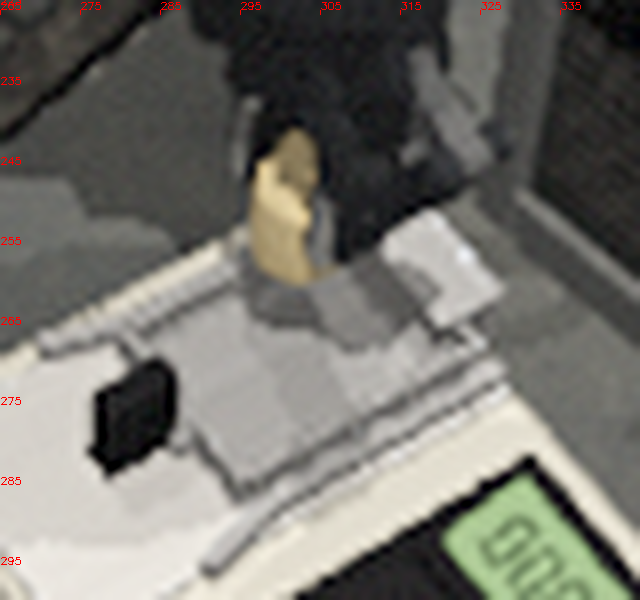

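```bash
python3 -m handwheel '[{"tx":0.004,"ty":-0.005,"tz":0.01,"wx":0.01,"wy":0.04,"wz":0.07},{"tx":0,"ty":0,"tz":0.015,"wx":0,"wy":0,"wz":0},{"tx":0,"ty":0,"tz":0.012,"wx":0,"wy":0,"wz":0},{"tx":0,"ty":0,"tz":0,"wx":0,"wy":0,"wz":0}]' | grep -E "pos|force|grip"; python3 - <<'E'
from h import *
favg(2)
need(.487,-.2325,.0606,81)
E
```

```text
tool_pos: [0.4861, -0.2337, 0.0761]
ft_force: [-0.1, 0.1, -2.7]
grip_width: 0.323
Favg [-0.61 -0.02 -2.2 ] sd [0.11 0.18 0.01] M [ 0.01 -0.02  0.  ] pos [ 0.4866 -0.2339  0.0771] t 31.5
t 31.5 pos [ 0.4866 -0.2339  0.0771] F [-0.5 -0.2 -2.2] M [ 0.01 -0.05  0.03] grip 0.321 j [ 0.42  0.47 -0.04  1.95  0.03  0.72  1.78]
NEED t mm [-0.1  1.5 16.5] w [-0.02  0.05 -0.01]
```

```bash
python3 -m handwheel '[{"tx":0,"ty":0.001,"tz":0.007,"wx":-0.02,"wy":0.05,"wz":0},{"tx":0,"ty":0,"tz":0.005,"wx":0,"wy":0,"wz":0},{"tx":0,"ty":0,"tz":0,"wx":0,"wy":0,"wz":0}]' | grep -E "pos|force|grip"; python3 - <<'E'
from h import *
favg(2)
need(.487,-.2325,.0606,81)
big(vision.camera("scene"),265,225,80,75,8,"s15.png")
E
```

```text
tool_pos: [0.4872, -0.2329, 0.0648]
ft_force: [0.0, 0.2, -1.4]
grip_width: 0.325
Favg [ 0.01  0.27 -2.14] sd [0.37 0.32 0.03] M [ 0.   -0.04  0.01] pos [ 0.4874 -0.233   0.0652] t 31.975
t 31.975 pos [ 0.4874 -0.233   0.0652] F [-0.4 -0.  -2.2] M [-0.02 -0.04  0.02] grip 0.321 j [ 0.42  0.49 -0.04  1.95  0.03  0.7   1.78]
NEED t mm [0.5 0.4 4.6] w [ 0.    0.01 -0.01]
```

View pics/s15.png

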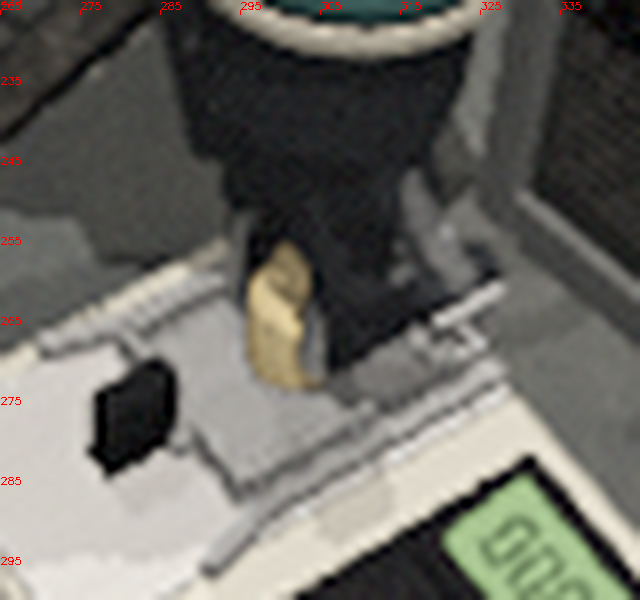

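```bash
python3 -m handwheel '[{"tx":0,"ty":0,"tz":0.0015,"wx":0,"wy":0,"wz":0},{"tx":0,"ty":0,"tz":0.0015,"wx":0,"wy":0,"wz":0},{"tx":0,"ty":0,"tz":0,"wx":0,"wy":0,"wz":0}]' | grep -E "pos|force|grip"; for i in 1 2; do python3 -m handwheel '[{"tx":0,"ty":0,"tz":0.0006,"wx":0,"wy":0,"wz":0}]' | grep -E "pos|force"; python3 -c "
from h import *
favg(2)"; done
```

```text
tool_pos: [0.4876, -0.2331, 0.0624]
ft_force: [0.3, -0.6, -2.1]
grip_width: 0.321
tool_pos: [0.4876, -0.2331, 0.0618]
ft_force: [-0.9, -0.4, -2.3]
Favg [ 0.43  0.26 -1.73] sd [0.24 0.17 0.03] M [-0.    0.01  0.03] pos [ 0.4876 -0.2331  0.0617] t 32.625
tool_pos: [0.4876, -0.2331, 0.0611]
ft_force: [-0.1, -0.1, -1.0]
Favg [-0.37  0.04 -1.97] sd [0.13 0.12 0.6 ] M [ 0.   -0.02 -0.01] pos [ 0.4875 -0.2331  0.0611] t 32.85
```

```bash
for i in 1 2; do python3 -m handwheel '[{"tx":0,"ty":0,"tz":0.0005,"wx":0,"wy":0,"wz":0}]' | grep -E "pos|force"; python3 -c "
from h import *
favg(2)"; done
```

```text
tool_pos: [0.4876, -0.2331, 0.0606]
ft_force: [-0.4, 0.4, -1.9]
Favg [-0.15 -0.32 -2.48] sd [0.37 0.21 0.06] M [-0.01 -0.02 -0.02] pos [ 0.4875 -0.2331  0.0605] t 33.075
tool_pos: [0.4876, -0.2331, 0.0602]
ft_force: [-3.8, 1.3, 11.0]
Favg [-2.23  0.58  3.73] sd [0.85 0.42 0.42] M [ 0.19  0.34 -0.02] pos [ 0.4876 -0.2331  0.0603] t 33.3
```

```bash
python3 -m handwheel '[{"tx":0,"ty":0,"tz":-0.0003,"wx":0,"wy":0,"wz":0}]' | grep -E "pos|force"; python3 -m handwheel '[{"tx":0,"ty":0,"tz":0,"wx":0,"wy":0,"wz":0},{"tx":0,"ty":0,"tz":0,"wx":0,"wy":0,"wz":0},{"tx":0,"ty":0,"tz":0,"wx":0,"wy":0,"wz":0}]' 0.041 | grep -E "pos|force|grip"; python3 - <<'E'
from h import *
favg(2)
big(vision.camera("scene"),265,225,80,75,8,"s16.png")
cv2.imwrite("pics/w16.png",vision.camera("wrist"))
E
```

```text
tool_pos: [0.4876, -0.2331, 0.0606]
ft_force: [0.2, -0.1, -2.0]
tool_pos: [0.4878, -0.2332, 0.0606]
ft_force: [-0.0, -0.1, -0.0]
grip_width: 0.48
Favg [ 0.19 -0.22 -0.15] sd [0.31 0.51 0.13] M [-0.02 -0.   -0.01] pos [ 0.4878 -0.2332  0.0606] t 33.9
```

View pics/s16.png

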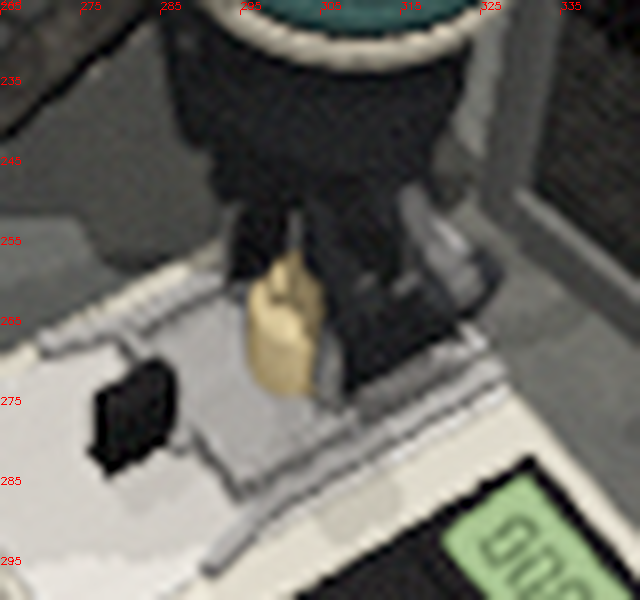

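View pics/w16.png

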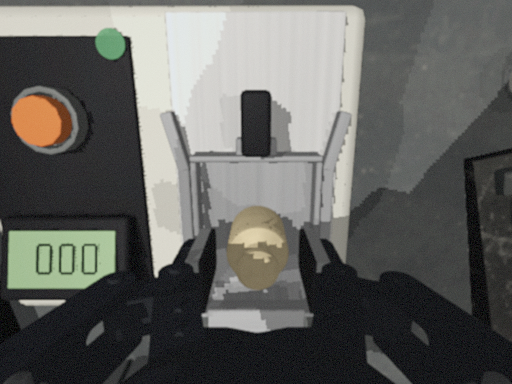

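The weight stands upright and free in the tray, with both fingers clear of it. Next I retreat straight up and check.

```bash
python3 -m handwheel '[{"tx":0,"ty":0,"tz":-0.015,"wx":0,"wy":0,"wz":0},{"tx":0,"ty":0,"tz":-0.03,"wx":0,"wy":0,"wz":0},{"tx":0,"ty":0,"tz":-0.05,"wx":0,"wy":0,"wz":0},{"tx":0.02,"ty":0,"tz":-0.05,"wx":0,"wy":0,"wz":0},{"tx":0.02,"ty":0.03,"tz":-0.03,"wx":0,"wy":0,"wz":0},{"tx":0,"ty":0.05,"tz":0,"wx":0,"wy":0,"wz":0},{"tx":0,"ty":0.05,"tz":0,"wx":0,"wy":0,"wz":0},{"tx":0,"ty":0,"tz":0,"wx":0,"wy":0,"wz":0}]' | grep -E "time|pos|force|grip"; python3 - <<'E'
from h import *
big(vision.camera("scene"),235,225,115,110,6,"s17.png")
big(vision.camera("top"),280,180,110,90,6,"t17.png")
favg(1)
E
```

```text
time_s: 35.0
tool_pos: [0.4676, -0.0949, 0.2496]
ft_force: [-0.5, -1.4, -0.8]
grip_width: 0.479
Favg [-0.96  0.32 -0.52] sd [0. 0. 0.] M [-0.01  0.02 -0.01] pos [ 0.4671 -0.0988  0.2488] t 35.15
```

View pics/s17.png

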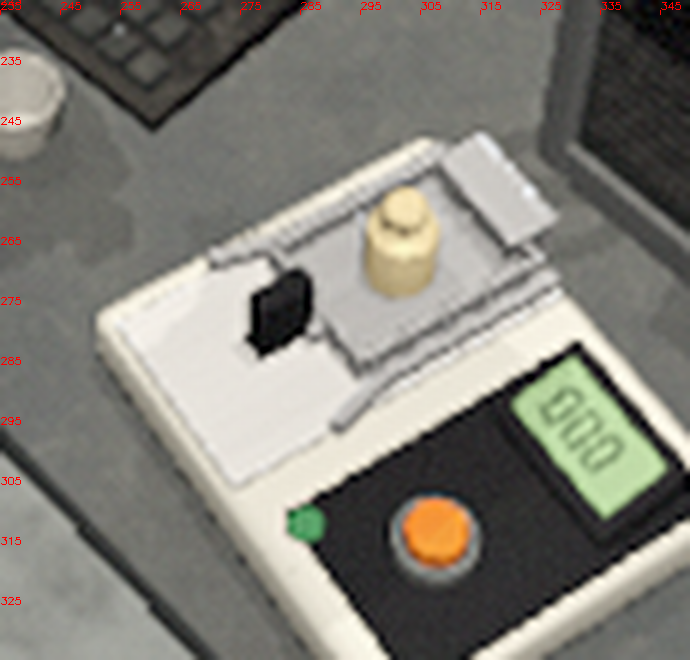

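View pics/t17.png

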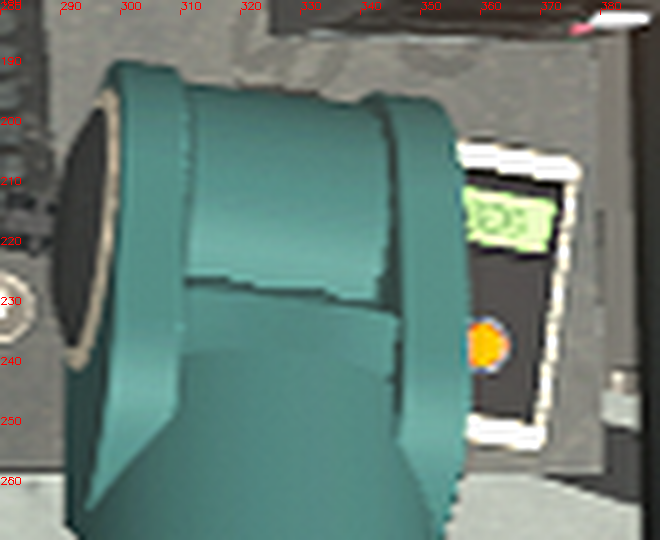

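The tray's corners are where they were: near corner (295,287), front corner (325,267). The weight is upright at (302,266), the key is up and the arm is clear, so I'll hand in.

```bash
python3 -c "
from rig import manip
print(manip.hand_in())"
```

```text
the job is handed in; nothing more can be done
None
```

The job was done in the order asked and handed in at about 35 s of the 72 s allowed.

- **Tray:** I set it on the front of the carrier and slid it under the lip to the buffer. It pressed there at about 4.1–4.4 N for over a second, with a brief 4.9 N before that. I then eased off to about 1 N or less and let go.
- **Tare key:** The cap was felt at about 55 mm above the desk. I held it about 3 mm down at 5.1–5.8 N for roughly 2 s; one single reading was 6.1 N. I did not touch the key again.
- **Weight:** The tan (brass-coloured) weight went upright into the tray and was released. The blue look-alike was left alone.

**Last checks:** In the scene camera the tray's corners were within about a pixel of where they were after release. The weight stands upright, the key is up, and the arm is clear.

**What disagreed or could not be checked:**
- The top camera's last view of the tray was blocked by the arm.
- Setting the weight down gave a brief 11 N contact reading. Part-way through the slide the tray pressed on the plate with about 12 N for a moment, and I relieved it before going on.
- My vision estimates and the felt positions differed by up to about 6 mm during the slide; they agreed within about 2 mm at home.

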